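# Load the vacuum chamber with potsherds and set it pumping

### The job

Load the bench vacuum chamber: pull the valve knob up and turn it from pump to the vent notch, and only then turn both cam fasteners to unlocked and swing the lid right up. Lay every potsherd from the bench flat on the chamber floor, side by side, none on another; then shut the lid, turn both cams to locked and, last of all, pull the valve knob and turn it back into the pump notch. Leave the other things on the bench where they are.

Things in the scene. Friction and masses are not known exactly. Their poses are not given: they have to be found in the camera images.
- vac_unit: fixed bench vacuum unit. Origin on the bench under the chamber's centre; x points away from the operator to the lid hinge, y left along the chamber, z up. Aluminium chamber 180 x 300 mm (x, y), rim at z 90 mm. On its right the white pump housing (y -151 to -256 mm, top z 65 mm) with the valve and a dial gauge (r 29 mm, top z 100 mm) at x +52, y -204 mm
- chamber_floor (a point): centre of the chamber's flat slotted floor, at z 22 mm of vac_unit, axes as vac_unit. The walls stand at x -80 and +80 mm and y -140 and +140 mm inside, 68 mm high above the floor
- lid (a joint): clear lid, 180 x 300 x 10 mm, 0.5 kg, on the rim; hinge axis along y at x +90, z 90 mm of vac_unit. 0 = shut, grows as the front edge rises, stop at 1.65 rad. Soft-close hinge (friction 0.3 N m, damping 0.3 N m s): stays up beyond about 1 rad, settles slowly shut by itself when left below about 0.8 rad
- lid_bar (a point): middle of the lid's round steel handle bar, 12 mm thick and 100 mm long, along y, 40 mm in front of the lid's front edge and level with the lid; 220 mm from the hinge axis. Shut, it lies at x -130, y 0, z 95 mm of vac_unit
- cam_left (a joint): left quarter-turn cam fastener at the chamber's front, vertical axis. 0 = locked: its steel toe points at the lid (+x of vac_unit) and lies 2.5 mm over the lid's front edge. 1.57 = unlocked: toe and wing point sideways, away from the handle (+y). The toe clears the lid from about 1.1 rad. Friction 0.06 N m; stays where it is left
- cam_left_grip (a point): on the axis of the left cam, half-way up its black wing grip: 54 mm long (32 mm on the toe's side, 22 mm behind), 14 mm wide, 24 mm high, lying along the toe, which is right under it. Fixed at x -118, y +105, z 126 mm of vac_unit; its x axis points along the toe
- cam_right (a joint): right cam fastener, the mirror image of the left: 0 = locked, 1.57 = unlocked with the toe pointing away from the handle to the right (-y of vac_unit)
- cam_right_grip (a point): on the axis of the right cam, half-way up its wing grip, size as the left one. At x -118, y -105, z 126 mm of vac_unit; its x axis points along the toe
- valve_pull (a joint): how far the valve knob is pulled up out of its notch, m: 0 = fully down, stop at 0.016. The spring pulls it down with 6 N at 0 and 10 N at the stop. It must be up by at least 0.0122 to turn freely
- valve_turn (a joint): angle of the valve knob, clockwise seen from above. Its two index pins drop into one of three notch pairs: 0 = pump (pointer to the rear, +x of vac_unit), 0.70 = closed, 1.40 = vent (pointer to the right, nearly -y). Down in a notch it cannot turn (0.05 rad of play); let go between notches it drops into a neighbouring one
- valve_grip (a point): on the vertical axis of the valve's black T-knob, half-way up its bar: 58 mm long (34 mm on the pointer side, which has a white line on top, 24 mm behind), 14 mm wide, 24 mm high. Knob down: at x -35, y -208, z 113 mm of vac_unit; the steel teeth under it reach z 79 mm. Its x axis points along the pointer
- sherd_a_mid (a point): a terracotta potsherd, about 85 x 50 mm, 12 mm thick, 90 g, flat underneath and slightly domed on top; its two long edges are straight and parallel, 50 mm apart, for 44 mm about the middle. The point is its centre, half-way up; x along its length, y across the 50 mm width, z up out of the domed face. Absent in some starts (no reading from the start)
- sherd_b_mid (a point): a terracotta potsherd, about 85 x 50 mm, 12 mm thick, 90 g, flat underneath and slightly domed on top; its two long edges are straight and parallel, 50 mm apart, for 44 mm about the middle. The point is its centre, half-way up; x along its length, y across the 50 mm width, z up out of the domed face. Absent in some starts (no reading from the start)
- sherd_c_mid (a point): a terracotta potsherd, about 85 x 50 mm, 12 mm thick, 90 g, flat underneath and slightly domed on top; its two long edges are straight and parallel, 50 mm apart, for 44 mm about the middle. The point is its centre, half-way up; x along its length, y across the 50 mm width, z up out of the domed face. Absent in some starts (no reading from the start)
- sherd_d_mid (a point): a terracotta potsherd, about 85 x 50 mm, 12 mm thick, 90 g, flat underneath and slightly domed on top; its two long edges are straight and parallel, 50 mm apart, for 44 mm about the middle. The point is its centre, half-way up; x along its length, y across the 50 mm width, z up out of the domed face. Absent in some starts (no reading from the start)
- jar: bystander: glass jar with a screw lid, 72 mm across and 115 mm high. Origin under its middle
- amber_bottle: bystander: small brown bottle, 52 mm across, 100 mm high. Origin under its middle
- green_bottle: bystander: small green bottle, 48 mm across, 110 mm high. Origin under its middle
- tub: bystander: open white plastic tub, 90 mm across, 60 mm high. Origin under its middle
- cork_stand: bystander: cork disc 64 mm across, 22 mm high. Origin under its middle
- brush: bystander: brush, 170 mm long, lying. Origin under its middle
- marker: bystander: marker pen 130 x 13 mm, lying. Origin under its middle
Mind the look-alikes: they are no part of the job. Leave any blue or purple look-alike of the part that bears sherd_b_mid alone. Leave any white look-alike of the part that bears sherd_c_mid alone.

How it is judged (in metres and radians):
On the way, in this order (a step that is already met when the one before it is completed fails the run):
1. the valve knob is down in the vent notch while the lid is still shut (value of joint valve_turn above 1.28 rad and value of joint valve_pull below 0.003 m and value of joint lid below 0.03 rad), for 0.2 s.
2. both cams are unlocked and the lid is swung up (value of joint each of cam_left, cam_right above 1.1 rad and value of joint lid above 1.3 rad), for 0.2 s.
3. every sherd lies flat on the chamber floor (x of sherd_a_mid in the frame of vac_unit between -0.08 and 0.08 m and y of sherd_a_mid in the frame of vac_unit between -0.14 and 0.14 m and z of sherd_a_mid in the frame of vac_unit between 0.018 and 0.034 m and angle between the z axis of each of sherd_a_mid, sherd_b_mid, sherd_c_mid, sherd_d_mid and the z axis of vac_unit, either way round below 0.15 rad and x of sherd_b_mid in the frame of vac_unit between -0.08 and 0.08 m and y of sherd_b_mid in the frame of vac_unit between -0.14 and 0.14 m and z of sherd_b_mid in the frame of vac_unit between 0.018 and 0.034 m and x of sherd_c_mid in the frame of vac_unit between -0.08 and 0.08 m and y of sherd_c_mid in the frame of vac_unit between -0.14 and 0.14 m and z of sherd_c_mid in the frame of vac_unit between 0.018 and 0.034 m and x of sherd_d_mid in the frame of vac_unit between -0.08 and 0.08 m and y of sherd_d_mid in the frame of vac_unit between -0.14 and 0.14 m and z of sherd_d_mid in the frame of vac_unit between 0.018 and 0.034 m), for 0.2 s.
4. the lid is shut over the sherds (all of step 3 and value of joint lid below 0.03 rad), for 0.2 s.
5. both cams are locked (value of joint lid below 0.03 rad and value of joint each of cam_left, cam_right below 0.25 rad), for 0.2 s.
6. the valve knob is down in the pump notch, the lid still locked (all of step 5 and value of joint valve_turn below 0.12 rad and value of joint valve_pull below 0.003 m), for 0.2 s.
At the end, for the whole second after the job is handed in: every sherd lies at rest inside the chamber, flat on the floor to within 0.15 rad (either face up) and not on another; lid shut to 0.03 rad; both cams within 0.25 rad of locked; valve knob within 0.12 rad of the pump notch and down to 3 mm (all of step 3 and all of step 6); the robot touches nothing.
It fails at once if another thing on the bench is moved more than 5 cm (distance of any of jar, amber_bottle, green_bottle, tub, cork_stand, brush, marker from where it was at the start of the episode above 0.05 m).
It fails at once if a jar, a bottle or the tub is tipped over (angle between any of jar, amber_bottle, green_bottle, tub's own z axis and vertical above 0.5 rad).
Of sherd_a, sherd_b, sherd_c, sherd_d only 2 to 3 are there at a start; the rules pass over those that are not, and their reading is None.
At some moment in a run one of sherd_a, sherd_b, sherd_c, sherd_d may be knocked a few centimetres aside while the robot is not near it.
Once in a run the grip may slacken for a moment while it holds something.
It also fails if it takes over 210 s, if anything falls off the work surface, if the arm or the gripper's body presses on something with over 40 N, if the wrist force passes 120 N, or if a joint passes its speed limit or range.

### The arm

A 6-joint arm with a two-finger parallel gripper is mounted at the origin on the work surface. World frame = base frame: x ahead of the robot, y to its left, z up, the work surface at z = 0. Lengths are in mm, angles in rad, forces in N, time in s.
With the tool pointing down it reaches from about 300 to 775 mm from the base axis. Payload 14.6 kg.
Tool frame: the origin (TCP) lies on the front face of the gripper's body, between the roots of the fingers; the fingertips stand 97 mm ahead of it and the grasp point (between the pads) lies 78 mm ahead of it; z points along the fingers, y is the line along which they close (so a half turn about z gives the same grasp; the last joint's range is limited). The gripper opens to 94 mm and grips with 3 to 60 N. Pads are 16 mm wide; open, the fingers measure 119 mm over their backs; the gripper's body (75 mm by 177 mm) begins 78 mm behind the grasp point.
Start: joints at [1.094, 0.3, 1.521, -0, 1.321, -0.067], TCP at [219.131, 504.452, 302.646] pointing down, gripper open.
Joint ranges: [-3.03, 3.03], [-0.79, 2.21], [0.23, 2.52], [-1.04, 4.18], [0, 3.07], [-2.55, 2.55]. Speed limits (rad/s): [2.22, 2.22, 2.57, 3.14, 3.14, 3.14].

### API

Orientations are given as [roll, pitch, yaw] about the fixed x, y, z axes, in that order (R = Rz(yaw) Ry(pitch) Rx(roll)).
In Python, from cell import * gives the robot as it stands.
- The arm moves only by the tool carry_out, never from a script. Its arguments are lists of equal length, an entry for each row: "slide": the shift along the world's x, y, z scaled (see below), a list of three; "dr": the turn, a rotation vector about the world's x, y, z scaled (see below), a list of three; "gripper": the opening in per cent of the stroke, from 0 (shut) to 100 (fully open). A call has 1 to 10 rows; each row is the pose to reach, as a shift and turn from the pose commanded when the call began, turning the shorter way round; what a row does not reach only later rows make up. The controller multiplies each number of a shift by 0.25 m and each number of a turn by 360 degrees. A row lasts 1/12 s, in which the tool goes at most 41.7 mm and 7.16 degrees, less where a joint would pass 70% of its speed; a pose out of reach is approached as far as the arm can. A call with a number of a shift or a turn outside -1 to 1 is refused whole. A call with a gripper value outside its range is refused whole. The fingers move at their own pace and stop on an object; "newtons" is the grip in N (left out, the last holds). Time passes only in rows, so rows that repeat a pose let the fingers close. It gives the time, the measured TCP pose, the force, the opening and the grip force at its end, in the units of the state.
- read_state(): the state, without advancing time (a new reading comes with each control period).
- camera(name): name is "scene" or "top" or "wrist"; returns the picture (384x512x3 uint8, red, green, blue); there is no depth.
- camera_model(name): a dict with "vfov" (degrees; the focal length in pixels is half the picture's height over the tangent of half this angle, whatever the lens; pixels are square), "cx", "cy" (the principal point, pixels), "R" (3x3) and "t" (3): a world point X has camera coordinates R X + t. Camera axes: x right, y down, z forward; pixel columns grow to the right and rows downward; lengths in mm; the calibration is good to about 2 mm. A picture is of the moment at which its call begins: read the wrist's pose just before it. camera_model takes no time and is no camera call; for the wrist camera it gives the pose at the moment of the call.
- sign_off(): hands the job in; it is judged then, once.
The state is a dict: "clock": time; "joints": joint angles; "qd": joint speeds; "effort": joint torques, N m; "eef_pos": TCP position; "eef_rot": TCP orientation; "wrist_force": force on the tool from outside, world axes, zero at the start; "moment": the same for the moment, N m; "finger_gap": finger opening in mm; "finger_force": force on a finger pad.
Only numpy, scipy, OpenCV 4.12 (cv2) and the standard library are available. Lean on these libraries where they do the work, as an engineer would, in place of code of your own. Each camera call takes 0.05 s, during which the arm holds its last target. There are 200 camera calls.

## Working session

There is one attempt and no reset: what is moved stays moved. The work goes in short steps, Python scripts to look and compute and a tool call to move; the robot and the scene stay as the last step left them, time stands still between calls to the robot, and variables do not carry over. Pictures are saved under pics/ and viewed, at most 14 in all, crops included, and the job is handed in when it is done.

Besides the shell and the picture viewer there is one more tool, called after "Emit:" as name(argument=value, ...) on one line, values as JSON. carry_out: Moves the arm, as the interface text tells. Its arguments: {"type":"object","properties":{"slide":{"type":"array","items":{"type":"array","items":{"type":"number","minimum":-1,"maximum":1}}},"dr":{"type":"array","items":{"type":"array","items":{"type":"number","minimum":-1,"maximum":1}}},"gripper":{"type":"array","items":{"type":"number"}},"newtons":{"type":"number"}},"required":["slide","dr","gripper"]}

```bash
ls; mkdir -p pics
python3 - <<'E'
from cell import *
import cv2,numpy as np
print(read_state())
for n in ("scene","top","wrist"):
    m=camera_model(n);print(n,m)
    cv2.imwrite(f"pics/{n}0.png",camera(n)[:,:,::-1])
a=cv2.imread("pics/top0.png");cv2.imwrite("pics/top0b.png",cv2.resize(a,(800,600),interpolation=cv2.INTER_CUBIC))
E
```

```text
pics
{'clock': 0.0, 'joints': array([ 1.09438176e+00,  3.00475435e-01,  1.52156095e+00, -1.95905879e-05,
        1.32066192e+00, -6.66164555e-02]), 'qd': array([-0.00149344,  0.00143434,  0.0008268 ,  0.00138565, -0.00081798,
        0.00041006]), 'effort': array([-1.82235333e-03, -5.31833982e+01, -3.52713776e+01,  7.07140379e-02,
        2.46026705e-02, -1.17096047e-04]), 'eef_pos': array([219.08411961, 504.33217234, 302.09239977]), 'eef_rot': array([-3.14048820e+00, -5.46660123e-05,  2.73179937e+00]), 'wrist_force': array([-1.02262924,  0.39615504,  0.6714614 ]), 'moment': array([-0.05820024,  0.02551698,  0.00105173]), 'finger_force': 0.0, 'finger_gap': 93.83704333166996}
scene {'vfov': 52.88057942368421, 'cx': 255.43259697678704, 'cy': 190.714779266403, 'R': array([[-0.70215956,  0.71198462, -0.00706016],
       [ 0.58790691,  0.57414337, -0.56984635],
       [-0.40166829, -0.40427378, -0.82172093]]), 't': array([ 297.05898464, -234.75430709, 1700.32640542])}
top {'vfov': 51.39744467196525, 'cx': 254.81229617415946, 'cy': 188.74341117408125, 'R': array([[ 0.03243199, -0.9994636 ,  0.0045468 ],
       [-0.97860111, -0.03267921, -0.20315497],
       [ 0.20319459,  0.00213921, -0.97913604]]), 't': array([  44.15286247,  497.45994799, 1167.84325347])}
wrist {'vfov': 63.46480758544085, 'cx': 256.62437108241033, 'cy': 188.90626849319898, 'R': array([[ 0.3995609 ,  0.91670513, -0.0016703 ],
       [ 0.88252135, -0.38416712,  0.27124103],
       [ 0.24800637, -0.10985138, -0.96251001]]), 't': array([-550.16940938,  -26.77010781,  390.76699285])}
```

View pics/top0b.png

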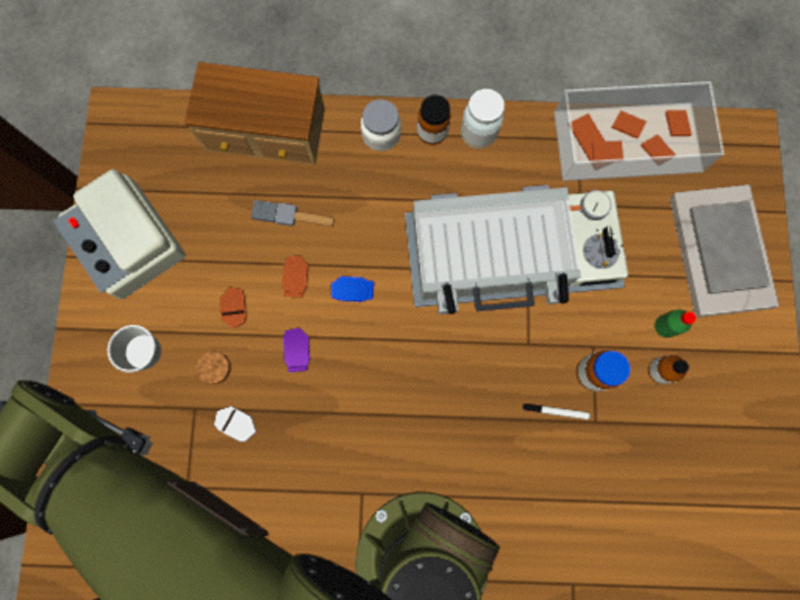

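View pics/scene0.png

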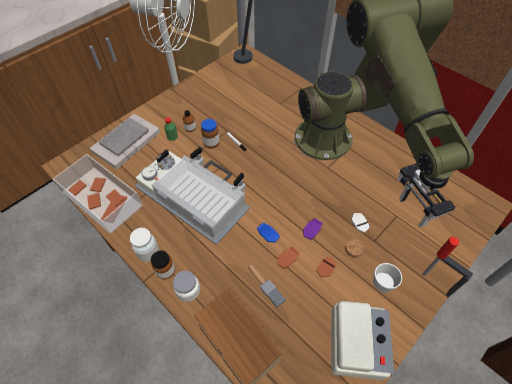

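Top view: two terracotta sherds at (295,276) and (232,306, black stripe) in the enlarged picture. The blue, purple and white pieces are look-alikes. The unit's cams are at about (449,298) and (562,288), and the valve is at (607,243).

```bash
cat > h.py <<'E'
from cell import *
import numpy as np,cv2
from scipy.spatial.transform import Rotation as Ro
def K(n,m=None):
    m=m or camera_model(n); f=192/np.tan(np.radians(m["vfov"]/2)); return m,f
def ray(n,px,z,m=None):
    m,f=K(n,m); R=np.array(m["R"]);t=np.array(m["t"])
    c=-R.T@t; d=R.T@np.array([(px[0]-m["cx"])/f,(px[1]-m["cy"])/f,1.]); 
    return c+d*(z-c[2])/d[2]
def proj(n,X,m=None):
    m,f=K(n,m); p=np.array(m["R"])@X+m["t"]; return np.array([m["cx"]+f*p[0]/p[2],m["cy"]+f*p[1]/p[2]])
def unit(v,p):  # v=(x,y,yaw), p unit-> world
    c,s=np.cos(v[2]),np.sin(v[2]); return np.array([v[0]+c*p[0]-s*p[1],v[1]+s*p[0]+c*p[1],p[2]])
def go(pos,yaw,rpy=None): # numbers for a move: grasp pointing down, tool yaw (world angle of tool y axis -90..)
    s=read_state(); R0=Ro.from_euler('xyz',s["eef_rot"])
    R1=Ro.from_euler('xyz',rpy if rpy is not None else [np.pi,0,yaw])
    d=np.array(pos)-s["eef_pos"]; rv=(R1*R0.inv()).as_rotvec()
    print("slide",np.round(d/250,4),"dr",np.round(rv/(2*np.pi),4),"rows",max(np.linalg.norm(d)/41.7,np.degrees(np.linalg.norm(rv))/7.16).round(1))
def snap(name,file,crop=None,scale=1):
    m=camera_model(name);im=camera(name)[:,:,::-1].copy(); cv2.imwrite("pics/"+file+"_raw.png",im)
    if crop: x0,y0,x1,y1=crop; im=im[y0:y1,x0:x1]
    cv2.imwrite("pics/"+file+".png",cv2.resize(im,None,fx=scale,fy=scale,interpolation=cv2.INTER_CUBIC)); return m
E
python3 - <<'E'
from h import *
s=.64
l=ray("top",(449*s,298*s),138);r=ray("top",(562*s,288*s),138);v=ray("top",(607*s,243*s),125)
print(l,r,v,np.linalg.norm(l-r))
d=l-r; yaw=np.arctan2(d[1],d[0])-np.pi/2
m=(l+r)/2; o=m[:2]+118*np.array([np.cos(yaw),np.sin(yaw)]); U=(o[0],o[1],yaw);print(U)
print("valve",unit(U,(-35,-208,113)),"bar",unit(U,(-130,0,95)))
im=cv2.imread("pics/top0.png");hsv=cv2.cvtColor(im,cv2.COLOR_BGR2HSV)
for nm,x,y in(("295",295,276),("232",232,306),("red",590,140)):print(nm,hsv[int(y*s)+3,int(x*s)])
cv2.imwrite("pics/c.png",cv2.resize(im[110:210,250:410],(800,500),interpolation=cv2.INTER_CUBIC))
E
```

```text
[475.03970347 -31.94820973 138.        ] [ 500.45564728 -237.15914248  138.        ] [ 592.44035499 -326.59752825  125.        ] 206.77886043509403
(np.float64(604.852924984514), np.float64(-120.04986578341249), np.float64(0.12322526172717363))
valve [ 595.68435558 -330.77465629  113.        ] bar [ 475.83866694 -136.02863987   95.        ]
295 [  9 195 174]
232 [  9 198 175]
red [  9 191 167]
```

View pics/c.png

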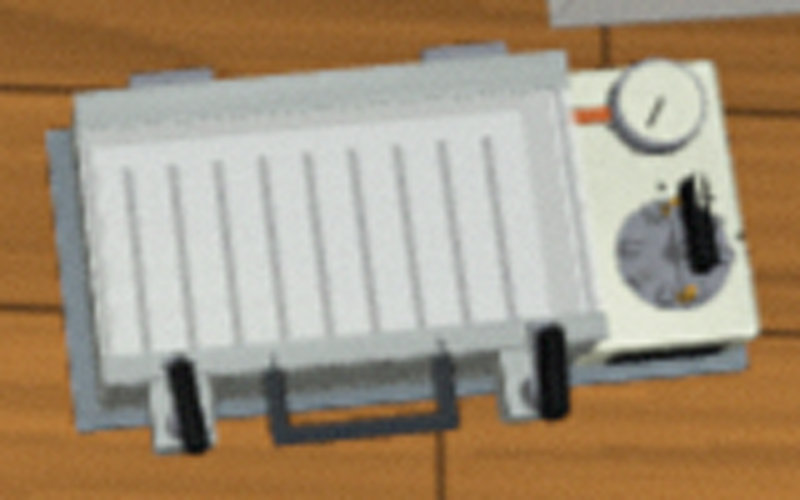

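The close crop shows the wing tops at (188,405) and (552,372), the knob bar at (697,224) and the handle bar from (275,440) to (455,425). I'll fit the unit pose to those points and go above the valve.

Run:
```python
from h import *
from scipy.optimize import least_squares
P=[((188,405),(-113,105,138)),((552,372),(-113,-105,138)),((697,224),(-30,-208,125)),((280,435),(-130,45,100)),((450,421),(-130,-45,100))]
W=[ray("top",(250+a/5,110+b/5),p[2]) for (a,b),p in P]
f=lambda v:np.concatenate([(unit(v,p)-w)[:2] for w,(_,p) in zip(W,P)])
r=least_squares(f,(600,-120,.12));U=r.x;print(U,r.fun.round(1))
g=unit(U,(-35,-208,113));print(g,unit(U,(-118,105,126)),unit(U,(-118,-105,126)))
# tool y across the bar: unit y axis dir -> tool yaw = U yaw (mod pi)
for y in (U[2],U[2]+np.pi,U[2]-np.pi): go([g[0],g[1],300],y)
for i,(px,z) in enumerate((((295*.64,276*.64),12),((232*.64,306*.64),12))): print(ray("top",px,z))
for p in((-35,-208,113),(118,0,95)): print(np.hypot(*unit(U,p)[:2]))
```

```text
[ 5.99717098e+02 -1.21768690e+02  1.25964138e-01] [ 0.2  0.8  0.5 -0.9  1.4 -2.5 -0.9 -3.7 -1.2  6.3]
[ 591.12571158 -332.51780213  113.        ] [469.4607265  -32.42509744 126.        ] [ 495.84329746 -240.76126797  126.        ]
slide [ 1.4882 -3.3475 -0.0089] dr [-0.000e+00 -2.000e-04 -4.147e-01] rows 22.0
slide [ 1.4882 -3.3475 -0.0089] dr [ 0.0001 -0.      0.0853] rows 22.0
slide [ 1.4882 -3.3475 -0.0089] dr [ 0.0001 -0.      0.0853] rows 22.0
[536.0257176  271.13826219  12.        ]
[469.94335463 393.45289977  12.        ]
678.2312994973577
724.7163318455944
```

Emit:
carry_out(slide=[[0.45, -1, 0], [0.45, -1, 0], [0.45, -1, 0], [0.45, -1, 0], [0.45, -1, 0], [0.45, -1, 0], [0.45, -1, 0]], dr=[[0, 0, 0.0284], [0, 0, 0.0284], [0, 0, 0.0284], [0, 0, 0.0284], [0, 0, 0.0284], [0, 0, 0.0284], [0, 0, 0.0284]], gripper=[55, 55, 55, 55, 55, 55, 55])

```text
clock: 0.73
eef_pos: [332.2, 251.6, 302.7]
eef_rot: [-3.141, 0.0, 2.909]
wrist_force: [0.1, 0.2, -0.4]
finger_gap: 52.8
finger_force: 0.0
```

Emit:
carry_out(slide=[[0.45, -1, 0], [0.45, -1, 0], [0.45, -1, 0], [0.45, -1, 0], [0.45, -1, 0], [0.45, -1, 0], [0.45, -1, 0]], dr=[[0, 0, 0.0284], [0, 0, 0.0284], [0, 0, 0.0284], [0, 0, 0.0284], [0, 0, 0.0284], [0, 0, 0.0284], [0, 0, 0.0284]], gripper=[55, 55, 55, 55, 55, 55, 55])

```text
clock: 1.32
eef_pos: [444.7, 1.6, 302.6]
eef_rot: [-3.141, 0.0, 3.088]
wrist_force: [0.4, 0.3, -0.4]
finger_gap: 51.8
finger_force: 0.0
```

Emit:
carry_out(slide=[[0.45, -1, 0], [0.45, -1, 0], [0.45, -1, 0], [0.45, -1, 0], [0.45, -1, 0], [0.45, -1, 0], [0.45, -1, 0]], dr=[[0, 0, 0.0284], [0, 0, 0.0284], [0, 0, 0.0284], [0, 0, 0.0284], [0, 0, 0.0284], [0, 0, 0.0284], [0, 0, 0.0284]], gripper=[55, 55, 55, 55, 55, 55, 55])

```text
clock: 1.9
eef_pos: [557.1, -248.7, 301.9]
eef_rot: [3.141, -0.001, -3.018]
wrist_force: [0.8, 0.6, 0.4]
finger_gap: 52.1
finger_force: 0.0
```

Run:
```python
from h import *
U=(599.7,-121.8,.126)
g=unit(U,(-35,-208,113)); go([g[0],g[1],270],U[2]+np.pi)
s=read_state();print(s["clock"],s["eef_pos"],s["joints"])
m=snap("wrist","w1");print(repr(m))
t=snap("top","t1",(40,110,320,290),2.8)
print(proj("wrist",g,m))
```

```text
slide [ 0.1361 -0.3353 -0.1278] dr [-0.     -0.0001  0.0003] rows 2.3
1.9 [ 557.09285639 -248.71821503  301.94690787] [-4.79869724e-01  4.35760506e-01  1.33825976e+00 -2.19274035e-04
  1.36811863e+00 -2.17470698e+00]
{'vfov': 63.46480758544085, 'cx': 256.62437108241033, 'cy': 188.90626849319898, 'R': array([[-1.22547522e-01,  9.92462598e-01, -3.11510476e-04],
       [ 9.55466454e-01,  1.18064192e-01,  2.70452772e-01],
       [ 2.68451039e-01,  3.28456792e-02, -9.62733193e-01]]), 't': array([ 314.30642272, -530.31476332,  248.01560135])}
[161.19224876 216.79208034]
```

View pics/w1.png

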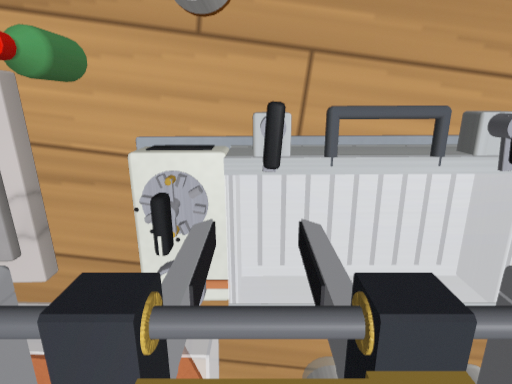

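View pics/t1.png

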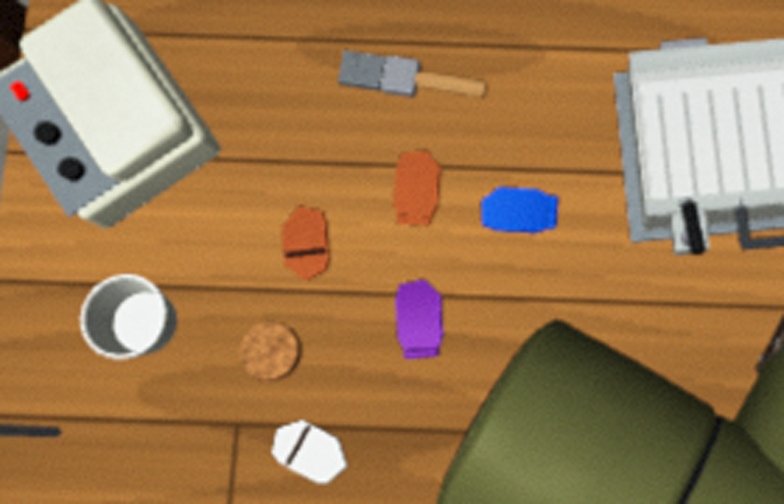

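The wrist picture shows the knob at about (163,222), the right cam wing from (275,104) to (271,165), and the handle bar from (328,112) to (448,112). The top view confirms two terracotta sherds.

```bash
cat > /tmp/a.py <<'E'
from h import *
import numpy
from numpy import array
m={'vfov': 63.46480758544085, 'cx': 256.62437108241033, 'cy': 188.90626849319898, 'R': array([[-1.22547522e-01,  9.92462598e-01, -3.11510476e-04],
       [ 9.55466454e-01,  1.18064192e-01,  2.70452772e-01],
       [ 2.68451039e-01,  3.28456792e-02, -9.62733193e-01]]), 't': array([ 314.30642272, -530.31476332,  248.01560135])}
U=(599.7,-121.8,.126)
def lab(n,p): print(n,proj("wrist",unit(U,p),m).round(0))
lab("knob rear top",(-1,-208,125));lab("knob front top",(-59,-208,125))
lab("knob rear bot",(-1,-208,101))
lab("camR toe top",(-86,-105,138));lab("camR back top",(-140,-105,138))
lab("bar mid top",(-130,0,101));lab("barL",(-130,50,101));lab("barR",(-130,-50,101))
lab("housing FR",(-90,-256,65));lab("lid FR corner",(-90,-150,100))
im=cv2.imread("pics/w1_raw.png");c=im[90:300,120:460];cv2.imwrite("pics/w1c.png",cv2.resize(c,None,fx=2.35,fy=2.35,interpolation=cv2.INTER_CUBIC))
E
python3 /tmp/a.py
```

```text
knob rear top [161. 256.]
knob front top [155. 196.]
knob rear bot [168. 245.]
camR toe top [275. 168.]
camR back top [276.  98.]
bar mid top [393. 110.]
barL [450. 110.]
barR [336. 110.]
housing FR [124. 150.]
lid FR corner [223. 155.]
```

View pics/w1c.png

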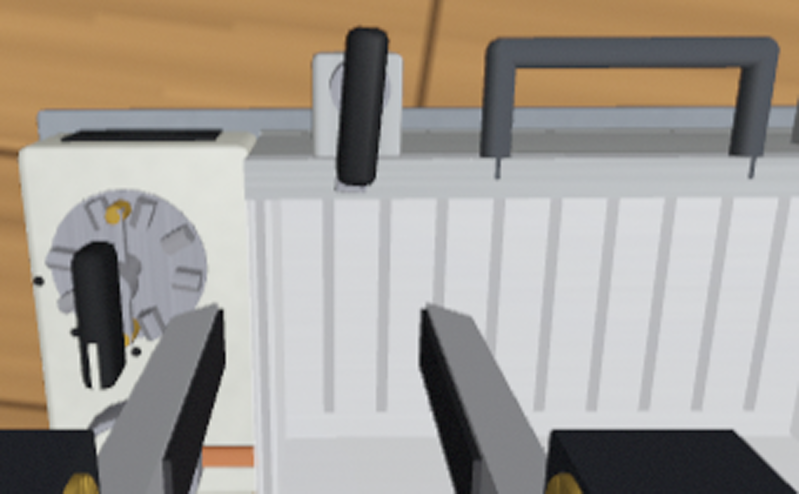

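Emit:
carry_out(slide=[[0.136, -0.322, -0.3], [0.136, -0.322, -0.3], [0.136, -0.322, -0.3], [0.136, -0.322, -0.3], [0.136, -0.322, -0.3]], dr=[[0, 0, 0], [0, 0, 0], [0, 0, 0], [0, 0, 0], [0, 0, 0]], gripper=[55, 55, 55, 55, 55])

```text
clock: 2.42
eef_pos: [590.3, -326.0, 225.7]
eef_rot: [3.139, -0.003, -3.017]
wrist_force: [0.3, 0.4, 0.3]
finger_gap: 51.8
finger_force: 0.0
```

Run:
```python
from h import *
m=snap("wrist","w2")
s=read_state();p=s["eef_pos"];print(p)
R=Ro.from_euler('xyz',s["eef_rot"]).as_matrix();U=(599.7,-118,.126)
for q in((-34,0),(24,0),(0,0)):
  for z in(125,101):print(q,z,proj("wrist",unit((p[0],p[1],.126),(-q[0]*-1,q[1],z)),m).round(0))
im=cv2.imread("pics/w2.png");g=cv2.cvtColor(im,cv2.COLOR_BGR2HSV)
mk=(g[:,:,2]<45).astype(np.uint8);n,l,st,c=cv2.connectedComponentsWithStats(mk)
for i in range(1,n):
  if st[i,4]>200:print(st[i],c[i].round(0))
```

```text
[ 590.57990768 -325.40468081  227.54293761]
(-34, 0) 125 [256. 180.]
(-34, 0) 101 [256. 172.]
(24, 0) 125 [256. 267.]
(24, 0) 101 [256. 250.]
(0, 0) 125 [256. 233.]
(0, 0) 101 [256. 219.]
[ 397   56   53  101 2106] [416. 107.]
[467  74  15  67 203] [473. 108.]
[ 234  192   21   86 1043] [244. 231.]
[190 222  28  84 802] [203. 266.]
[299 222  25  84 794] [311. 266.]
[  41  273  129  105 4736] [116. 307.]
[ 344  273  129  105 4690] [397. 307.]
```

View pics/w2.png

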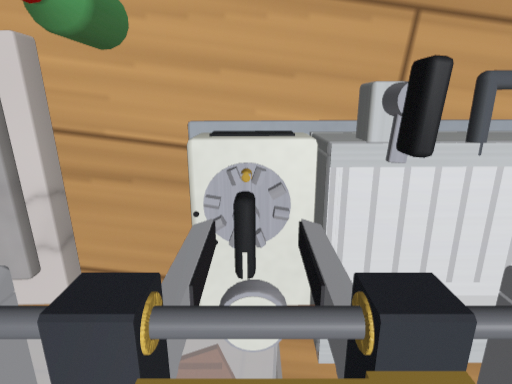

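The knob bar runs from (245,193) to (245,278). The grasp plane is at column 256, so the tool needs to go about 8 mm right from its pose at that moment.

Emit:
carry_out(slide=[[-0.006, -0.019, 0], [-0.006, -0.019, -0.144], [-0.006, -0.019, -0.144], [-0.006, -0.019, -0.144], [-0.006, -0.019, -0.144], [-0.006, -0.019, -0.144], [-0.006, -0.019, -0.144], [-0.006, -0.019, -0.144]], dr=[[0, 0, 0], [0, 0, 0], [0, 0, 0], [0, 0, 0], [0, 0, 0], [0, 0, 0], [0, 0, 0], [0, 0, 0]], gripper=[55, 55, 55, 55, 55, 0, 0, 0], newtons=35)

```text
clock: 3.13
eef_pos: [589.3, -330.8, 192.8]
eef_rot: [-3.141, 0.001, -3.016]
wrist_force: [-0.1, 0.8, 0.1]
finger_gap: 35.2
finger_force: 0.0
```

Emit:
carry_out(slide=[[0, 0, 0], [0, 0, 0], [0, 0, 0]], dr=[[0, 0, 0], [0, 0, 0], [0, 0, 0]], gripper=[0, 0, 0])

```text
clock: 3.38
eef_pos: [589.2, -332.6, 192.4]
eef_rot: [-3.137, 0.002, -3.017]
wrist_force: [3.3, -12.2, -0.7]
finger_gap: 18.5
finger_force: 35.0
```

Emit:
carry_out(slide=[[0, 0.004, 0], [0, 0.004, 0], [0, 0.004, 0.02], [0, 0.004, 0.04], [0, 0.004, 0.058], [0, 0.004, 0.058], [0, 0.004, 0.058]], dr=[[0, 0, 0], [0, 0, 0], [0, 0, 0], [0, 0, 0], [0, 0, 0], [0, 0, 0], [0, 0, 0]], gripper=[0, 0, 0, 0, 0, 0, 0])

```text
clock: 3.97
eef_pos: [589.0, -332.3, 206.2]
eef_rot: [-3.136, 0.001, -3.018]
wrist_force: [6.9, -19.3, -8.3]
finger_gap: 18.7
finger_force: 34.9
```

Emit:
carry_out(slide=[[0.004, -0.011, 0], [0.004, -0.011, 0], [0.004, -0.011, 0]], dr=[[0, 0, 0], [0, 0, 0], [0, 0, 0]], gripper=[0, 0, 0])

```text
clock: 4.22
eef_pos: [589.7, -333.3, 205.0]
eef_rot: [-3.141, -0.001, -3.017]
wrist_force: [1.1, -8.3, -8.3]
finger_gap: 18.6
finger_force: 34.9
```

Emit:
carry_out(slide=[[0, -0.006, 0.004], [0, -0.006, 0.004], [0, -0.006, 0.004], [0, -0.006, 0.004], [0, -0.006, 0.004], [0, -0.006, 0.004], [0, -0.006, 0.004], [0, -0.006, 0.004]], dr=[[0, 0, 0], [0, 0, 0], [0, 0, -0.015], [0, 0, -0.03], [0, 0, -0.045], [0, 0, -0.06], [0, 0, -0.06], [0, 0, -0.06]], gripper=[0, 0, 0, 0, 0, 0, 0, 0])

```text
clock: 4.88
eef_pos: [590.0, -332.7, 206.0]
eef_rot: [3.139, -0.003, 2.89]
wrist_force: [-0.8, 5.4, -8.9]
finger_gap: 18.4
finger_force: 35.0
```

Run:
```python
from h import *
s=read_state();print(s["eef_pos"],s["eef_rot"],s["wrist_force"],s["moment"],s["finger_gap"])
```

```text
[ 590.03734575 -332.69832664  205.97744764] [ 3.13908058e+00 -2.87269282e-03  2.89017945e+00] [-0.77103313  5.38719667 -8.92575188] [ 1.34268188 -0.00140355 -0.05416982] 18.436266072320155
```

Emit:
carry_out(slide=[[0, 0, 0], [0, 0, 0], [0, 0, 0], [0, 0, 0], [0, 0, 0], [0, 0, 0], [0, 0, 0], [0, 0, 0], [0, 0, 0], [0, 0, 0]], dr=[[0, 0, -0.018], [0, 0, -0.036], [0, 0, -0.054], [0, 0, -0.072], [0, 0, -0.09], [0, 0, -0.11], [0, 0, -0.13], [0, 0, -0.148], [0, 0, -0.164], [0, 0, -0.164]], gripper=[0, 0, 0, 0, 0, 0, 0, 0, 0, 0])

```text
clock: 5.72
eef_pos: [591.9, -330.8, 206.6]
eef_rot: [3.138, -0.004, 1.855]
wrist_force: [12.9, 16.4, -9.6]
finger_gap: 18.7
finger_force: 35.0
```

Emit:
carry_out(slide=[[0, 0, 0], [0, 0, -0.03], [0, 0, -0.06], [0, 0, -0.062]], dr=[[0, 0, 0], [0, 0, 0], [0, 0, 0], [0, 0, 0]], gripper=[0, 0, 0, 0])

```text
clock: 6.05
eef_pos: [591.8, -331.3, 191.6]
eef_rot: [3.138, -0.002, 1.862]
wrist_force: [12.8, 13.0, -6.2]
finger_gap: 18.6
finger_force: 34.9
```

Emit:
carry_out(slide=[[0, 0, -0.004], [0, 0, -0.004], [0, 0, -0.004], [0, 0, -0.004], [0, 0, -0.004], [0, 0, 0.1], [0, 0, 0.25], [0, 0, 0.4], [0, 0, 0.4]], dr=[[0, 0, 0], [0, 0, 0], [0, 0, 0], [0, 0, 0], [0, 0, 0], [0, 0, 0], [0, 0, 0], [0, 0, 0], [0, 0, 0]], gripper=[50, 50, 50, 50, 50, 50, 50, 50, 50])

```text
clock: 6.8
eef_pos: [590.9, -334.9, 300.5]
eef_rot: [3.134, 0.009, 1.859]
wrist_force: [0.5, 0.1, 1.3]
finger_gap: 47.1
finger_force: 0.0
```

Run:
```python
from h import *
m=snap("wrist","w3")
s=read_state();p=s["eef_pos"];print(p,s["eef_rot"],s["joints"])
U=(599.7,-121.8,.126)
g=unit(U,(-118,-105,126)); go([g[0],g[1],240],U[2]+np.pi)
```

```text
[ 590.60830753 -334.6209242   296.54766851] [3.136603   0.00593114 1.85936021] [-5.69392839e-01  5.97958251e-01  1.11026199e+00 -1.05212975e-04
  1.42562232e+00 -8.57956702e-01]
slide [-0.3791  0.3753 -0.2262] dr [-2.000e-04  1.300e-03  2.241e-01] rows 11.3
```

View pics/w3.png

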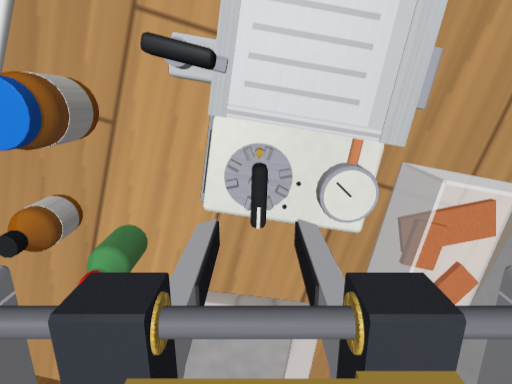

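The knob now points to the right (vent) at (259,190). Next is the right cam.

Emit:
carry_out(slide=[[-0.38, 0.375, -0.15], [-0.38, 0.375, -0.15], [-0.38, 0.375, -0.15], [-0.38, 0.375, -0.15], [-0.38, 0.375, -0.15], [-0.38, 0.375, -0.15], [-0.38, 0.375, -0.15], [-0.38, 0.375, -0.15], [-0.38, 0.375, -0.15], [-0.38, 0.375, -0.15]], dr=[[0, 0, 0.212], [0, 0, 0.212], [0, 0, 0.212], [0, 0, 0.212], [0, 0, 0.212], [0, 0, 0.212], [0, 0, 0.212], [0, 0, 0.212], [0, 0, 0.212], [0, 0, 0.212]], gripper=[50, 50, 50, 50, 50, 50, 50, 50, 50, 50])

```text
clock: 7.68
eef_pos: [494.8, -240.3, 253.3]
eef_rot: [3.141, -0.001, 3.112]
wrist_force: [-0.2, -0.5, 1.1]
finger_gap: 46.9
finger_force: 0.0
```

Emit:
carry_out(slide=[[0, 0, 0], [0, 0, 0], [0, 0, 0], [0, 0, 0]], dr=[[0, 0, 0.0], [0, 0, 0.0], [0, 0, 0.0], [0, 0, 0]], gripper=[50, 50, 50, 50])

```text
clock: 8.02
eef_pos: [495.1, -240.3, 253.9]
eef_rot: [3.141, -0.0, 3.103]
wrist_force: [-1.0, 0.0, 1.0]
finger_gap: 47.1
finger_force: 0.0
```

```bash
cat > wing.py <<'E'
# where the black wing seen by the wrist camera lies: PCA of dark blob between fingers, rays to mid height; argument: z of bar top, expected x,y
from h import *
import sys
z,x,y=map(float,sys.argv[1:4]); s=read_state()
m=snap("wrist",sys.argv[4]); im=cv2.imread(f"pics/{sys.argv[4]}.png")
u=proj("wrist",np.array([x,y,z]),m)
mk=(im.max(2)<50).astype(np.uint8); n,l,st,c=cv2.connectedComponentsWithStats(mk)
k=[i for i in range(1,n) if 300<st[i,4]<4500]; i=min(k,key=lambda i:np.linalg.norm(c[i]-u))
pts=np.argwhere(l==i)[:,::-1].astype(np.float32); (cc,wh,a)=cv2.minAreaRect(pts)
b=cv2.boxPoints((cc,wh,a)); e=[(b[j]+b[(j+1)%4])/2 for j in range(4)]
if np.linalg.norm(e[0]-e[2])<np.linalg.norm(e[1]-e[3]): e=e[1:]
P=[ray("wrist",q,z,m) for q in(e[0],e[2])]; d=P[0]-P[1]
print("blob",cc,wh,st[i],"expected px",u.round(0)); print("ends",[p.round(1) for p in P],"mid",((P[0]+P[1])/2).round(1),"dir",np.arctan2(d[1],d[0]).round(3),"len",np.linalg.norm(d).round(1))
print("tcp",s["eef_pos"].round(1),s["eef_rot"].round(3),"clock",s["clock"])
E
python3 wing.py 134 497 -240.5 w4
```

```text
blob (254.50379943847656, 226.0431671142578) (76.060791015625, 19.621604919433594) [ 243  188   24   77 1311] expected px [255. 223.]
ends [array([ 471.6, -242.1,  134. ]), array([ 528.3, -239.9,  134. ])] mid [ 500. -241.  134.] dir -3.102 len 56.7
tcp [ 495.1 -240.3  253.9] [ 3.141 -0.     3.103] clock 8.0167
```

Emit:
carry_out(slide=[[0, -0.004, -0.08], [0, -0.004, -0.15], [0, -0.004, -0.188], [0, -0.004, -0.188], [0, -0.004, -0.188], [0, -0.004, -0.188], [0, -0.004, -0.188], [0, -0.004, -0.188], [0, -0.004, -0.188]], dr=[[0, 0, 0.0126], [0, 0, 0.0126], [0, 0, 0.0126], [0, 0, 0.0126], [0, 0, 0.0126], [0, 0, 0.0126], [0, 0, 0.0126], [0, 0, 0.0126], [0, 0, 0.0126]], gripper=[50, 50, 50, 0, 0, 0, 0, 0, 0], newtons=30)

```text
clock: 8.82
eef_pos: [495.4, -241.8, 208.1]
eef_rot: [-3.14, 0.002, -3.098]
wrist_force: [0.8, -4.5, 2.9]
finger_gap: 20.6
finger_force: 30.0
```

Emit:
carry_out(slide=[[0, 0, 0], [0, 0, 0], [0, 0, 0], [0, 0, 0], [0, 0, 0], [0, 0, 0], [0, 0, 0], [0, 0, 0]], dr=[[0, 0, 0], [0, 0, 0], [0, 0, -0.015], [0, 0, -0.033], [0, 0, -0.05], [0, 0, -0.068], [0, 0, -0.085], [0, 0, -0.1]], gripper=[0, 0, 0, 0, 0, 0, 0, 0])

```text
clock: 9.48
eef_pos: [495.8, -240.6, 208.1]
eef_rot: [3.14, 0.001, 2.552]
wrist_force: [4.2, 6.3, 6.3]
finger_gap: 20.7
finger_force: 30.0
```

Emit:
carry_out(slide=[[0, 0, 0], [0, 0, 0], [0, 0, 0], [0, 0, 0], [0, 0, 0], [0, 0, 0], [0, 0, 0], [0, 0, 0], [0, 0, 0]], dr=[[0, 0, -0.018], [0, 0, -0.036], [0, 0, -0.054], [0, 0, -0.072], [0, 0, -0.09], [0, 0, -0.108], [0, 0, -0.126], [0, 0, -0.135], [0, 0, -0.135]], gripper=[0, 0, 0, 0, 0, 0, 0, 0, 0])

```text
clock: 10.23
eef_pos: [497.2, -239.7, 208.2]
eef_rot: [3.135, -0.001, 1.705]
wrist_force: [16.8, 11.5, 0.4]
finger_gap: 20.5
finger_force: 30.0
```

Emit:
carry_out(slide=[[0, 0, 0], [0, 0, 0], [0, 0, 0], [0, 0, 0], [0, 0, 0.1], [0, 0, 0.2], [0, 0, 0.2]], dr=[[0, 0, 0], [0, 0, 0], [0, 0, 0], [0, 0, 0], [0, 0, 0], [0, 0, 0], [0, 0, 0]], gripper=[45, 45, 45, 45, 45, 45, 45])

```text
clock: 10.82
eef_pos: [495.9, -241.9, 261.5]
eef_rot: [3.137, 0.004, 1.709]
wrist_force: [0.9, -0.2, 0.2]
finger_gap: 42.6
finger_force: 0.0
```

Run:
```python
from h import *
U=(599.7,-121.8,.126)
g=unit(U,(-118,105,126)); 
for y in (U[2]+np.pi,U[2]):
  go([g[0],g[1],258],y); print(g, np.arctan2(g[1],g[0])+np.pi/2-y)
```

```text
slide [-0.1058  0.8378 -0.014 ] dr [-0.0003  0.001   0.2481] rows 12.5
[469.44042422 -32.46107836 126.        ] -1.7658348820171115
slide [-0.1058  0.8378 -0.014 ] dr [ 0.001   0.0003 -0.2519] rows 12.7
[469.44042422 -32.46107836 126.        ] 1.3757577715726814
```

Emit:
carry_out(slide=[[-0.1, 0.2, 0], [-0.1, 0.35, 0], [-0.106, 0.5, 0], [-0.106, 0.65, 0], [-0.106, 0.838, 0], [-0.106, 0.838, 0], [-0.106, 0.838, 0], [-0.106, 0.838, 0], [-0.106, 0.838, 0], [-0.106, 0.838, 0]], dr=[[0, 0, -0.19], [0, 0, -0.19], [0, 0, -0.19], [0, 0, -0.19], [0, 0, -0.19], [0, 0, -0.19], [0, 0, -0.19], [0, 0, -0.19], [0, 0, -0.19], [0, 0, -0.19]], gripper=[50, 50, 50, 50, 50, 50, 50, 50, 50, 50])

```text
clock: 11.65
eef_pos: [468.4, -31.7, 256.7]
eef_rot: [-3.141, 0.001, 0.509]
wrist_force: [0.0, -0.5, -0.8]
finger_gap: 47.1
finger_force: 0.0
```

Emit:
carry_out(slide=[[0, 0, 0], [0, 0, 0], [0, 0, 0], [0, 0, 0], [0, 0, 0], [0, 0, 0]], dr=[[0, 0, -0.062], [0, 0, -0.062], [0, 0, -0.062], [0, 0, -0.062], [0, 0, -0.062], [0, 0, -0.062]], gripper=[50, 50, 50, 50, 50, 50])

```text
clock: 12.15
eef_pos: [468.5, -31.8, 256.9]
eef_rot: [-3.141, 0.0, 0.129]
wrist_force: [-1.1, -0.3, 0.7]
finger_gap: 47.2
finger_force: 0.0
```

```bash
python3 wing.py 134 474 -32 w5
```

```text
blob (258.6762390136719, 203.9385223388672) (76.2311019897461, 19.465185165405273) [247 166  25  77 846] expected px [259. 212.]
ends [array([505.6, -25.1, 134. ]), array([451.4, -37. , 134. ])] mid [478.5 -31.  134. ] dir 0.216 len 55.5
tcp [468.5 -31.8 256.9] [-3.141  0.     0.129] clock 12.15
```

Emit:
carry_out(slide=[[0.008, -0.004, -0.08], [0.008, -0.004, -0.15], [0.008, -0.004, -0.2], [0.008, -0.004, -0.2], [0.008, -0.004, -0.2], [0.008, -0.004, -0.2], [0.008, -0.004, -0.2], [0.008, -0.004, -0.2], [0.008, -0.004, -0.2]], dr=[[0, 0, 0.0138], [0, 0, 0.0138], [0, 0, 0.0138], [0, 0, 0.0138], [0, 0, 0.0138], [0, 0, 0.0138], [0, 0, 0.0138], [0, 0, 0.0138], [0, 0, 0.0138]], gripper=[50, 50, 50, 0, 0, 0, 0, 0, 0], newtons=30)

```text
clock: 12.95
eef_pos: [471.1, -33.5, 208.1]
eef_rot: [3.139, -0.002, 0.213]
wrist_force: [0.9, -5.3, 1.4]
finger_gap: 20.6
finger_force: 30.0
```

Emit:
carry_out(slide=[[0, 0, 0], [0, 0, 0], [0, 0, 0], [0, 0, 0], [0, 0, 0], [0, 0, 0], [0, 0, 0], [0, 0, 0]], dr=[[0, 0, 0], [0, 0, 0], [0, 0, 0.015], [0, 0, 0.033], [0, 0, 0.05], [0, 0, 0.068], [0, 0, 0.085], [0, 0, 0.1]], gripper=[0, 0, 0, 0, 0, 0, 0, 0])

```text
clock: 13.62
eef_pos: [471.1, -33.5, 208.1]
eef_rot: [3.139, -0.0, 0.846]
wrist_force: [1.2, -6.5, -0.5]
finger_gap: 20.7
finger_force: 30.0
```

Emit:
carry_out(slide=[[0, 0, 0], [0, 0, 0], [0, 0, 0], [0, 0, 0], [0, 0, 0], [0, 0, 0], [0, 0, 0], [0, 0, 0], [0, 0, 0]], dr=[[0, 0, 0.018], [0, 0, 0.036], [0, 0, 0.054], [0, 0, 0.072], [0, 0, 0.09], [0, 0, 0.108], [0, 0, 0.126], [0, 0, 0.135], [0, 0, 0.135]], gripper=[0, 0, 0, 0, 0, 0, 0, 0, 0])

```text
clock: 14.37
eef_pos: [471.1, -33.4, 208.1]
eef_rot: [3.14, 0.002, 1.693]
wrist_force: [2.1, -6.1, -1.1]
finger_gap: 20.5
finger_force: 30.0
```

Emit:
carry_out(slide=[[0, 0, 0], [0, 0, 0], [0, 0, 0], [0, 0, 0], [0, 0, 0.1], [0, 0, 0.2], [0, 0, 0.2]], dr=[[0, 0, 0], [0, 0, 0], [0, 0, 0], [0, 0, 0], [0, 0, 0], [0, 0, 0], [0, 0, 0]], gripper=[45, 45, 45, 45, 45, 45, 45])

```text
clock: 14.95
eef_pos: [471.7, -32.8, 261.3]
eef_rot: [3.136, 0.001, 1.689]
wrist_force: [1.5, -0.1, 0.6]
finger_gap: 42.7
finger_force: 0.0
```

Run:
```python
from h import *
U=(599.7,-121.8,.126)
s=read_state();print(s["eef_pos"],s["eef_rot"],s["joints"])
g=unit(U,(-130,0,95)); print(g)
for y in (U[2]+np.pi/2,):
  go([g[0],g[1],230],y); print(np.arctan2(g[1],g[0])+np.pi/2-y)
```

```text
[471.72413632 -32.83524099 261.25473686] [3.13586124e+00 1.46392010e-03 1.68897975e+00] [-1.47005607e-01  1.66847900e-01  1.78608042e+00  9.66083890e-05
  1.18274959e+00 -2.65229511e-01]
[ 470.73057547 -138.13669291   95.        ]
slide [-0.004  -0.4212 -0.125 ] dr [0.0001 0.0009 0.0012] rows 2.6
-0.41143841584908936
```

Both cams are turned. Now the lid bar.

Emit:
carry_out(slide=[[0, -0.15, -0.05], [-0.003, -0.3, -0.08], [-0.003, -0.421, -0.1], [-0.003, -0.421, -0.1], [-0.003, -0.421, -0.1], [-0.003, -0.421, -0.1], [-0.003, -0.421, -0.1]], dr=[[0, 0, 0.001], [0, 0, 0.001], [0, 0, 0.001], [0, 0, 0.001], [0, 0, 0.001], [0, 0, 0.001], [0, 0, 0.001]], gripper=[33, 33, 33, 33, 33, 33, 33])

```text
clock: 15.53
eef_pos: [470.0, -137.2, 232.3]
eef_rot: [3.141, -0.0, 1.696]
wrist_force: [-0.2, 0.4, 0.1]
finger_gap: 31.0
finger_force: 0.0
```

Run:
```python
from h import *
s=read_state();p=s["eef_pos"];print(p,s["eef_rot"],s["finger_gap"])
m=snap("wrist","w6")
U=(599.7,-121.8,.126)
for y in(-44,0,44):print(proj("wrist",unit(U,(-130,y,101)),m).round(0))
print("tcp",proj("wrist",np.array([p[0],p[1],101]),m).round(0))
```

```text
[ 469.96236829 -137.19031542  232.26075865] [ 3.14139311e+00 -2.71737699e-05  1.69604704e+00] 31.00626819332829
[258. 271.]
[258. 217.]
[258. 157.]
tcp [257. 216.]
```

View pics/w6.png

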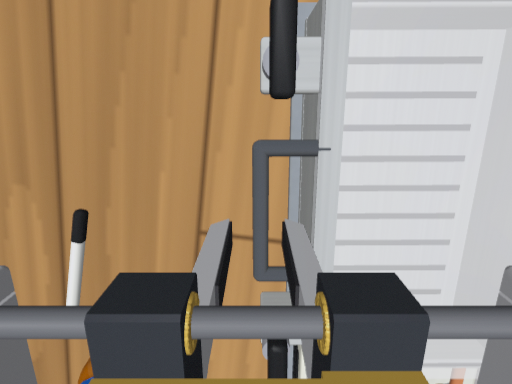

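The bar is at column 261, between the fingers and about 2 mm off. Descend and grip.

Emit:
carry_out(slide=[[0.012, 0.01, -0.1], [0.012, 0.01, -0.2], [0.012, 0.01, -0.237], [0.012, 0.01, -0.237], [0.012, 0.01, -0.237], [0.012, 0.01, -0.237], [0.012, 0.01, -0.237], [0.012, 0.01, -0.237]], dr=[[0, 0, 0], [0, 0, 0], [0, 0, 0], [0, 0, 0], [0, 0, 0], [0, 0, 0], [0, 0, 0], [0, 0, 0]], gripper=[33, 33, 33, 33, 0, 0, 0, 0], newtons=25)

```text
clock: 16.25
eef_pos: [472.6, -135.7, 173.9]
eef_rot: [-3.141, 0.001, 1.695]
wrist_force: [-9.7, 0.1, 7.2]
finger_gap: 11.4
finger_force: 25.0
```

Run:
```python
from h import *
s=read_state();print(s["eef_pos"],s["wrist_force"],s["finger_gap"])
for th in np.arange(.1,1.56,.1):
  # bar rel to hinge: (-220,+5): rotate
  x=220*(1-np.cos(th))+5*np.sin(th);z=220*np.sin(th)-5*(1-np.cos(th))
  print(th.round(1),(np.array([x*np.cos(.126),x*np.sin(.126),z])/250).round(3))
```

```text
[ 472.61971197 -135.72229087  173.94918255] [-9.72162212  0.088263    7.24120709] 11.358645793051883
0.1 [0.006 0.001 0.088]
0.2 [0.021 0.003 0.174]
0.3 [0.045 0.006 0.259]
0.4 [0.077 0.01  0.341]
0.5 [0.116 0.015 0.419]
0.6 [0.164 0.021 0.493]
0.7 [0.218 0.028 0.562]
0.8 [0.279 0.035 0.625]
0.9 [0.346 0.044 0.682]
1.0 [0.418 0.053 0.731]
1.1 [0.495 0.063 0.773]
1.2 [0.575 0.073 0.807]
1.3 [0.659 0.083 0.833]
1.4 [0.744 0.094 0.851]
1.5 [0.831 0.105 0.859]
```

Emit:
carry_out(slide=[[0.002, 0, 0.044], [0.006, 0.001, 0.088], [0.012, 0.002, 0.131], [0.021, 0.003, 0.174], [0.032, 0.005, 0.217], [0.045, 0.006, 0.259], [0.06, 0.008, 0.3], [0.077, 0.01, 0.341]], dr=[[0, 0, 0], [0, 0, 0], [0, 0, 0], [0, 0, 0], [0, 0, 0], [0, 0, 0], [0, 0, 0], [0, 0, 0]], gripper=[0, 0, 0, 0, 0, 0, 0, 0])

```text
clock: 16.92
eef_pos: [491.1, -133.3, 259.3]
eef_rot: [-3.138, -0.0, 1.695]
wrist_force: [-11.8, -4.9, 0.4]
finger_gap: 11.4
finger_force: 25.0
```

Emit:
carry_out(slide=[[0.039, 0.005, 0.078], [0.087, 0.011, 0.152], [0.141, 0.018, 0.221], [0.202, 0.025, 0.284], [0.269, 0.034, 0.341], [0.341, 0.043, 0.39], [0.418, 0.053, 0.432], [0.498, 0.063, 0.466], [0.582, 0.073, 0.492], [0.667, 0.084, 0.51]], dr=[[0, 0, 0], [0, 0, 0], [0, 0, 0], [0, 0, 0], [0, 0, 0], [0, 0, 0], [0, 0, 0], [0, 0, 0], [0, 0, 0], [0, 0, 0]], gripper=[0, 0, 0, 0, 0, 0, 0, 0, 0, 0])

```text
clock: 17.75
eef_pos: [659.1, -111.9, 389.3]
eef_rot: [3.139, 0.001, 1.695]
wrist_force: [-5.6, -3.8, 5.7]
finger_gap: 11.0
finger_force: 25.0
```

Emit:
carry_out(slide=[[0.043, 0.005, 0.004], [0.087, 0.011, 0.008], [0.087, 0.011, 0.008], [0.087, 0.011, 0.008]], dr=[[0, 0, 0], [0, 0, 0], [0, 0, 0], [0, 0, 0]], gripper=[0, 0, 0, 0])

```text
clock: 18.08
eef_pos: [681.0, -109.1, 390.7]
eef_rot: [3.137, 0.001, 1.695]
wrist_force: [1.3, -1.7, 8.1]
finger_gap: 11.2
finger_force: 25.0
```

Run:
```python
from h import *
s=read_state();print(s["eef_pos"],s["wrist_force"],s["finger_gap"])
snap("scene","s2")
```

```text
[ 680.99377967 -109.06492113  390.70984714] [ 1.31175117 -1.70558775  8.0832409 ] 11.180221932363011
```

View pics/s2.png

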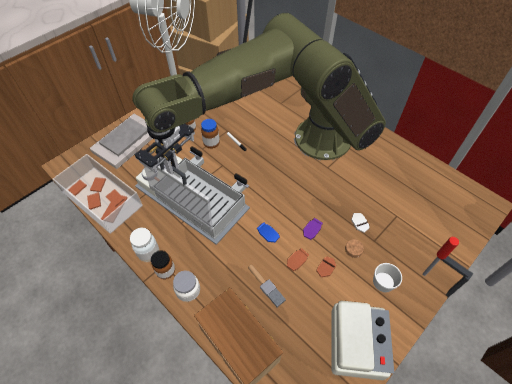

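The lid stands up. The plain sherd has shifted (297,260), so I'll release, lift and remeasure.

Emit:
carry_out(slide=[[0, 0, 0], [0, 0, 0], [0, 0, 0], [0, 0, 0], [0, 0, 0.1], [0, 0, 0.2], [0, 0, 0.2], [-0.2, 0.2, 0.2], [-0.4, 0.4, 0.2], [-0.4, 0.4, 0.2]], dr=[[0, 0, 0], [0, 0, 0], [0, 0, 0], [0, 0, 0], [0, 0, 0], [0, 0, 0], [0, 0, 0], [0, 0, 0], [0, 0, 0], [0, 0, 0]], gripper=[30, 30, 30, 30, 30, 30, 30, 60, 90, 90])

```text
clock: 18.97
eef_pos: [591.0, -20.2, 436.3]
eef_rot: [-3.14, -0.001, 1.694]
wrist_force: [1.1, 0.7, 0.6]
finger_gap: 44.9
finger_force: 0.0
```

```bash
cat > sh.py <<'E'
from h import *
import sys
def find(cam,z=12,tag="t"):
    m=camera_model(cam); im=camera(cam)[:,:,::-1].copy(); cv2.imwrite(f"pics/{tag}.png",im); h=cv2.cvtColor(im,cv2.COLOR_BGR2HSV)
    mk=cv2.morphologyEx(cv2.inRange(h,(4,165,90),(13,255,255)),cv2.MORPH_CLOSE,np.ones((5,5)))
    out=[]
    for c in cv2.findContours(mk,cv2.RETR_EXTERNAL,cv2.CHAIN_APPROX_NONE)[0]:
        if cv2.contourArea(c)<120: continue
        w=np.array([ray(cam,p[0],z,m)[:2] for p in c],np.float32)
        (cc,wh,a)=cv2.minAreaRect(w); 
        b=cv2.boxPoints((cc,wh,a)); e=max((b[0]-b[1],b[1]-b[2]),key=np.linalg.norm)
        out.append((np.round(cc,1),np.round(sorted(wh),1),round(float(np.arctan2(e[1],e[0])%np.pi),3),np.round(cv2.minAreaRect(c)[0],0)))
    return out
if __name__=="__main__":
    s=read_state();print(s["clock"],s["eef_pos"].round(1),s["eef_rot"].round(3),s["joints"].round(2))
    for o in find(sys.argv[1],float(sys.argv[2]),sys.argv[3]): print(*o)
E
python3 sh.py top 10 t2
```

```text
18.9667 [591.  -20.2 436.3] [-3.140e+00 -1.000e-03  1.694e+00] [-0.1   0.34  1.17  0.    1.64 -0.22]
[ 374.8 -483.4] [46.2 51.5] 1.604 [430. 236.]
[469.8 394.1] [51.9 84.8] 0.179 [148. 196.]
[519.8 301.5] [50.7 88.1] 0.067 [179. 182.]
[ 841.2 -480.2] [38.3 56. ] 0.735 [421.  95.]
[ 855.8 -350.1] [ 64.1 123.4] 0.856 [381.  90.]
[ 895.9 -421.4] [41.3 56.6] 1.156 [402.  79.]
[ 902.4 -528. ] [41.7 58.1] 0.143 [434.  79.]
[907.9 401.9] [117.1 249.3] 1.466 [158.  68.]
```

Emit:
carry_out(slide=[[-0.1, 0.2, -0.1], [-0.15, 0.3, -0.2], [-0.2, 0.5, -0.3], [-0.25, 0.7, -0.4], [-0.285, 0.9, -0.5], [-0.285, 1, -0.6], [-0.285, 1, -0.7], [-0.285, 1, -0.7], [-0.285, 1, -0.7], [-0.285, 1, -0.7]], dr=[[0, 0, 0.18], [0, 0, 0.18], [0, 0, 0.18], [0, 0, 0.18], [0, 0, 0.18], [0, 0, 0.18], [0, 0, 0.18], [0, 0, 0.18], [0, 0, 0.18], [0, 0, 0.18]], gripper=[75, 75, 75, 75, 75, 75, 75, 75, 75, 75])

```text
clock: 19.85
eef_pos: [520.3, 229.9, 261.3]
eef_rot: [-3.14, -0.002, 2.834]
wrist_force: [0.5, -0.5, 0.7]
finger_gap: 70.7
finger_force: 0.0
```

Emit:
carry_out(slide=[[0, 0.15, 0], [0, 0.287, 0], [0, 0.287, -0.05], [0, 0.287, -0.05], [0, 0.287, -0.05], [0, 0.287, -0.05], [0, 0.287, -0.05]], dr=[[0, 0, 0.061], [0, 0, 0.061], [0, 0, 0.061], [0, 0, 0.061], [0, 0, 0.061], [0, 0, 0.061], [0, 0, 0.061]], gripper=[75, 75, 75, 75, 75, 75, 75])

```text
clock: 20.43
eef_pos: [521.4, 300.0, 251.1]
eef_rot: [3.141, 0.001, -3.079]
wrist_force: [0.2, -0.1, 0.5]
finger_gap: 70.8
finger_force: 0.0
```

```bash
python3 sh.py wrist 10 w7
python3 - <<'E'
from h import *
im=cv2.imread("pics/t2.png");h=cv2.cvtColor(im,cv2.COLOR_BGR2HSV)
c=cv2.findContours(cv2.inRange(h,(105,150,80),(125,255,255)),0,2)[0]
for k in c:
  if cv2.contourArea(k)>150:
    w=np.array([ray("top",p[0],10)[:2] for p in k]);print(w.min(0),w.max(0))
E
```

```text
20.4333 [521.4 300.  251.1] [ 3.141e+00  1.000e-03 -3.079e+00] [ 0.46  0.46  1.43 -0.    1.26 -1.17]
[ 338.49771032 -398.94527171] [ 403.70996685 -330.66125765]
[490.30369137 113.63347268] [539.0659994  196.90209163]
```

View pics/w7.png

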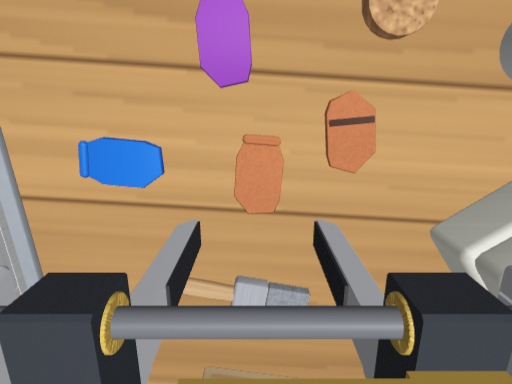

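Wrist view: the plain sherd is at (259,176), between columns 234 and 284, rows 134 to 214. The striped one is at (351,131). Blue is well clear.

Run:
```python
from h import *
s=read_state();p=s["eef_pos"]
for q in((259,176),(259,174),(284,175),(234,175),(351,131)):print(q,ray("wrist",q,9).round(1))
print("tcp",p,proj("wrist",np.array([p[0],p[1],9]),None))
im=cv2.imread("pics/w7.png");h=cv2.cvtColor(im,cv2.COLOR_BGR2HSV);print(h[185,259],h[155,351],h[230,259],h[100,300])
```

```text
(259, 176) [518.8 303.3   9. ]
(259, 174) [516.6 303.2   9. ]
(284, 175) [516.1 329.8   9. ]
(234, 175) [519.4 276.7   9. ]
(351, 131) [465.7 394.4   9. ]
tcp [521.4003979  300.03260518 251.04470551] [255.76927808 178.15379503]
[ 11 150 200] [ 11 148 204] [ 17 125 194] [ 16 124 200]
```

Emit:
carry_out(slide=[[-0.012, 0.012, -0.15], [-0.012, 0.012, -0.3], [-0.012, 0.012, -0.45], [-0.012, 0.012, -0.55], [-0.012, 0.012, -0.59], [-0.012, 0.012, -0.59], [-0.012, 0.012, -0.59]], dr=[[0, 0, 0], [0, 0, 0], [0, 0, 0], [0, 0, 0], [0, 0, 0], [0, 0, 0], [0, 0, 0]], gripper=[75, 75, 75, 75, 75, 75, 75], newtons=30)

```text
clock: 21.07
eef_pos: [518.6, 303.9, 104.0]
eef_rot: [3.141, 0.001, -3.075]
wrist_force: [1.1, 0.4, -0.5]
finger_gap: 70.9
finger_force: 0.0
```

Emit:
carry_out(slide=[[0, 0, -0.014], [0, 0, -0.014], [0, 0, -0.014], [0, 0, -0.014], [0, 0, -0.014], [0, 0, -0.014]], dr=[[0, 0, 0], [0, 0, 0], [0, 0, 0], [0, 0, 0], [0, 0, 0], [0, 0, 0]], gripper=[75, 75, 0, 0, 0, 0])

```text
clock: 21.57
eef_pos: [518.1, 303.8, 99.6]
eef_rot: [3.142, 0.001, -3.074]
wrist_force: [-0.7, -1.5, 3.1]
finger_gap: 49.7
finger_force: 29.5
```

Emit:
carry_out(slide=[[0, 0, 0], [0, 0, 0], [0, 0, 0.15], [0, 0, 0.3], [0, 0, 0.4]], dr=[[0, 0, 0], [0, 0, 0], [0, 0, 0], [0, 0, 0], [0, 0, 0]], gripper=[0, 0, 0, 0, 0])

```text
clock: 21.98
eef_pos: [518.2, 304.0, 202.0]
eef_rot: [3.141, 0.002, -3.074]
wrist_force: [-0.3, 1.2, -0.6]
finger_gap: 49.9
finger_force: 29.5
```

Run:
```python
from h import *
U=(599.7,-121.8,.126)
g=unit(U,(-8,60,22)); go([g[0],g[1],240],U[2]+np.pi); g=unit(U,(-8,-60,22)); print(g)
s=read_state(); print(s["joints"].round(2))
```

```text
slide [ 0.264  -1.4693  0.152 ] dr [-0.0002  0.0003  0.0093] rows 9.0
[ 599.30343214 -182.32968473   22.        ]
[ 0.47  0.51  1.48  0.    1.16 -1.17]
```

Emit:
carry_out(slide=[[0.1, -0.15, 0.15], [0.2, -0.32, 0.2], [0.264, -0.48, 0.2], [0.264, -0.64, 0.2], [0.264, -0.8, 0.2], [0.264, -0.96, 0.2], [0.264, -1, 0.2], [0.264, -1, 0.2]], dr=[[0, 0, 0.0093], [0, 0, 0.0093], [0, 0, 0.0093], [0, 0, 0.0093], [0, 0, 0.0093], [0, 0, 0.0093], [0, 0, 0.0093], [0, 0, 0.0093]], gripper=[0, 0, 0, 0, 0, 0, 0, 0])

```text
clock: 22.65
eef_pos: [584.0, 49.1, 249.0]
eef_rot: [-3.141, -0.0, -3.02]
wrist_force: [-0.2, 0.1, -0.4]
finger_gap: 49.8
finger_force: 29.5
```

Emit:
carry_out(slide=[[0, -0.15, 0], [0, -0.3, 0], [0, -0.42, 0], [0, -0.47, 0], [0, -0.47, 0], [0, -0.47, 0]], dr=[[0, 0, 0], [0, 0, 0], [0, 0, 0], [0, 0, 0], [0, 0, 0], [0, 0, 0]], gripper=[0, 0, 0, 0, 0, 0])

```text
clock: 23.15
eef_pos: [584.0, -63.2, 248.9]
eef_rot: [3.141, -0.0, -3.016]
wrist_force: [-0.2, -0.0, -1.7]
finger_gap: 50.0
finger_force: 29.5
```

Run:
```python
from h import *
s=read_state(); print(s["eef_pos"],s["finger_gap"])
U=(599.7,-121.8,.126)
g=unit(U,(-8,60,22)); go([g[0],g[1],123],U[2]+np.pi)
snap("wrist","w8")
```

```text
[584.00268326 -63.24305467 248.90211467] 50.01932504743951
slide [ 9.000e-04 -2.000e-04 -5.036e-01] dr [-0.0001 -0.0001  0.0001] rows 3.0
```

View pics/w8.png

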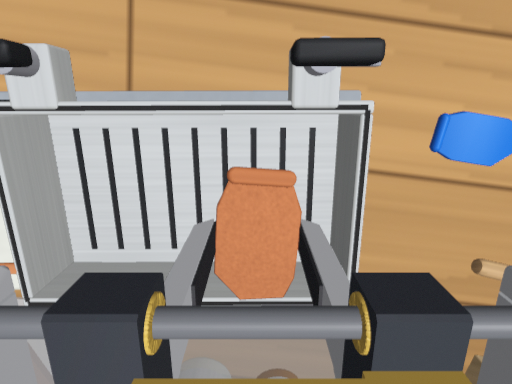

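The sherd is held above the chamber's left half, and the walls are clear. Lower it.

Emit:
carry_out(slide=[[0, 0, -0.14], [0, 0, -0.28], [0, 0, -0.4], [0, 0, -0.47], [0, 0, -0.506], [0, 0, -0.506], [0, 0, -0.506]], dr=[[0, 0, 0], [0, 0, 0], [0, 0, 0], [0, 0, 0], [0, 0, 0], [0, 0, 0], [0, 0, 0]], gripper=[0, 0, 0, 0, 0, 0, 0])

```text
clock: 23.78
eef_pos: [584.3, -62.5, 123.0]
eef_rot: [-3.142, 0.0, -3.014]
wrist_force: [0.4, 0.5, -1.0]
finger_gap: 49.8
finger_force: 29.6
```

Emit:
carry_out(slide=[[0, 0, -0.006], [0, 0, -0.006], [0, 0, -0.006], [0, 0, -0.006], [0, 0, -0.006], [0, 0, 0.15], [0, 0, 0.3], [0, 0, 0.45], [0, 0, 0.5], [0, 0, 0.5]], dr=[[0, 0, 0], [0, 0, 0], [0, 0, 0], [0, 0, 0], [0, 0, 0], [0, 0, 0], [0, 0, 0], [0, 0, 0], [0, 0, 0], [0, 0, 0]], gripper=[0, 72, 72, 72, 72, 72, 72, 72, 72, 72])

```text
clock: 24.62
eef_pos: [584.8, -63.8, 251.9]
eef_rot: [-3.14, 0.006, -3.016]
wrist_force: [0.5, -0.3, 0.1]
finger_gap: 67.8
finger_force: 0.0
```

```bash
python3 sh.py top 10 t3
python3 - <<'E'
from h import *
go([466,394.3,250],.179+np.pi)
m=snap("wrist","w9");U=(599.7,-121.8,.126)
im=cv2.imread("pics/w9.png");h=cv2.cvtColor(im,cv2.COLOR_BGR2HSV)
mk=cv2.inRange(h,(4,140,80),(14,255,255))
for c in cv2.findContours(mk,0,2)[0]:
  if cv2.contourArea(c)>800:
    r=cv2.minAreaRect(c);w=ray("wrist",r[0],30,m);d=w[:2]-U[:2];print(r,w,"unit",np.cos(.126)*d[0]+np.sin(.126)*d[1],-np.sin(.126)*d[0]+np.cos(.126)*d[1])
E
```

```text
24.6167 [584.8 -63.8 251.9] [-3.14   0.006 -3.016] [-0.17  0.43  1.47 -0.    1.24 -1.87]
[ 373.8 -479.7] [41.5 47.6] 0.239 [428. 236.]
[470.1 393.6] [52.1 84.3] 0.188 [149. 196.]
[ 841.2 -480.2] [38.3 56. ] 0.735 [421.  95.]
[ 855.8 -350.1] [ 64.1 123.4] 0.856 [381.  90.]
[ 895.6 -421.5] [41.8 56.3] 1.156 [402.  79.]
[ 902.6 -527.9] [40.9 59.3] 0.168 [434.  78.]
[922.7 448.3] [128.2 144.1] 1.429 [143.  64.]
slide [-0.473   1.8321  0.0036] dr [0.0001 0.0005 0.0084] rows 11.3
((258.0691833496094, 181.63218688964844), (49.41056823730469, 83.05416870117188), 2.12109637260437) [582.42172582 -61.90068908  30.        ] unit -9.613941770173575 61.59576553302569
```

Emit:
carry_out(slide=[[-0.05, 0.15, 0], [-0.1, 0.3, 0], [-0.15, 0.47, 0], [-0.2, 0.63, 0], [-0.25, 0.8, 0], [-0.3, 0.95, 0], [-0.3, 1, 0], [-0.3, 1, 0]], dr=[[0, 0, 0.0093], [0, 0, 0.0093], [0, 0, 0.0093], [0, 0, 0.0093], [0, 0, 0.0093], [0, 0, 0.0093], [0, 0, 0.0093], [0, 0, 0.0093]], gripper=[75, 75, 75, 75, 75, 75, 75, 75])

```text
clock: 25.38
eef_pos: [507.7, 189.2, 245.9]
eef_rot: [3.141, -0.003, -2.953]
wrist_force: [-0.5, -0.5, -0.1]
finger_gap: 70.5
finger_force: 0.0
```

Emit:
carry_out(slide=[[-0.04, 0.15, 0], [-0.08, 0.3, 0], [-0.12, 0.47, 0], [-0.165, 0.63, 0], [-0.165, 0.8, 0], [-0.165, 0.83, 0], [-0.165, 0.83, 0], [-0.165, 0.83, 0]], dr=[[0, 0, 0], [0, 0, 0], [0, 0, 0], [0, 0, 0], [0, 0, 0], [0, 0, 0], [0, 0, 0], [0, 0, 0]], gripper=[75, 75, 75, 75, 75, 75, 75, 75])

```text
clock: 26.05
eef_pos: [468.0, 392.9, 246.1]
eef_rot: [-3.14, -0.002, -2.957]
wrist_force: [-0.6, 0.0, -0.7]
finger_gap: 70.2
finger_force: 0.0
```

Run:
```python
from h import *
s=read_state();p=s["eef_pos"];print(p,s["eef_rot"])
m=snap("wrist","w10")
im=cv2.imread("pics/w10.png");h=cv2.cvtColor(im,cv2.COLOR_BGR2HSV)
mk=cv2.morphologyEx(cv2.inRange(h,(4,140,80),(13,255,255)),cv2.MORPH_CLOSE,np.ones((9,9)))
for c in cv2.findContours(mk,0,2)[0]:
  if cv2.contourArea(c)>800:
    r=cv2.minAreaRect(c);b=cv2.boxPoints(r);W=np.array([ray("wrist",q,9,m)[:2] for q in b]);e=max((W[0]-W[1],W[1]-W[2]),key=np.linalg.norm)
    print(r,W.mean(0),np.linalg.norm(e),np.arctan2(e[1],e[0])%np.pi)
```

```text
[467.99438151 392.86055098 246.08580304] [-3.14023768e+00 -2.05644048e-03 -2.95693069e+00]
((257.4600830078125, 178.29800415039062), (47.49067687988281, 77.05374145507812), 2.8624050617218018) [467.49489056 394.10987826] 83.37893466150223 0.11504562836712935
```

Emit:
carry_out(slide=[[-0.001, 0.005, -0.15], [-0.001, 0.005, -0.3], [-0.001, 0.005, -0.45], [-0.001, 0.005, -0.55], [-0.001, 0.005, -0.584], [-0.001, 0.005, -0.584], [-0.001, 0.005, -0.584], [-0.001, 0.005, -0.584]], dr=[[0, 0, -0.005], [0, 0, -0.005], [0, 0, -0.005], [0, 0, -0.005], [0, 0, -0.005], [0, 0, -0.005], [0, 0, -0.005], [0, 0, -0.005]], gripper=[75, 75, 75, 75, 75, 75, 75, 75])

```text
clock: 26.77
eef_pos: [468.4, 394.8, 103.3]
eef_rot: [3.141, 0.002, -2.989]
wrist_force: [0.4, 0.5, 0.0]
finger_gap: 70.5
finger_force: 0.0
```

Emit:
carry_out(slide=[[0, 0, 0], [0, 0, 0], [0, 0, 0], [0, 0, 0], [0, 0, 0], [0, 0, 0], [0, 0, 0.15], [0, 0, 0.3], [0, 0, 0.45]], dr=[[0, 0, 0], [0, 0, 0], [0, 0, 0], [0, 0, 0], [0, 0, 0], [0, 0, 0], [0, 0, 0], [0, 0, 0], [0, 0, 0]], gripper=[0, 0, 0, 0, 0, 0, 0, 0, 0])

```text
clock: 27.52
eef_pos: [467.1, 394.9, 215.0]
eef_rot: [-3.141, -0.001, -2.988]
wrist_force: [0.3, -0.2, -0.3]
finger_gap: 49.2
finger_force: 30.0
```

Run:
```python
from h import *
U=(599.7,-121.8,.126)
g=unit(U,(-8,-60,22)); go([g[0],g[1],250],U[2]+np.pi)
```

```text
slide [ 0.5287 -2.3089  0.1398] dr [ 0.0001 -0.0002 -0.0043] rows 14.2
```

Emit:
carry_out(slide=[[0.05, -0.15, 0.14], [0.1, -0.3, 0.14], [0.15, -0.46, 0.14], [0.2, -0.62, 0.14], [0.25, -0.78, 0.14], [0.28, -0.93, 0.14], [0.28, -1, 0.14], [0.28, -1, 0.14]], dr=[[0, 0, -0.0043], [0, 0, -0.0043], [0, 0, -0.0043], [0, 0, -0.0043], [0, 0, -0.0043], [0, 0, -0.0043], [0, 0, -0.0043], [0, 0, -0.0043]], gripper=[0, 0, 0, 0, 0, 0, 0, 0])

```text
clock: 28.18
eef_pos: [537.9, 141.3, 249.0]
eef_rot: [-3.141, -0.0, -3.019]
wrist_force: [0.6, 0.1, -0.9]
finger_gap: 49.7
finger_force: 30.0
```

Emit:
carry_out(slide=[[0.05, -0.15, 0], [0.1, -0.3, 0], [0.15, -0.46, 0], [0.2, -0.62, 0], [0.248, -0.78, 0], [0.248, -0.93, 0], [0.248, -1, 0], [0.248, -1, 0]], dr=[[0, 0, 0], [0, 0, 0], [0, 0, 0], [0, 0, 0], [0, 0, 0], [0, 0, 0], [0, 0, 0], [0, 0, 0]], gripper=[0, 0, 0, 0, 0, 0, 0, 0])

```text
clock: 28.85
eef_pos: [599.4, -107.9, 248.6]
eef_rot: [-3.141, -0.001, -3.019]
wrist_force: [-0.1, -0.3, -1.5]
finger_gap: 49.3
finger_force: 30.0
```

Emit:
carry_out(slide=[[0, -0.15, 0], [0, -0.31, 0], [0, -0.31, 0], [0, -0.31, 0], [0, -0.31, 0]], dr=[[0, 0, 0], [0, 0, 0], [0, 0, 0], [0, 0, 0], [0, 0, 0]], gripper=[0, 0, 0, 0, 0])

```text
clock: 29.27
eef_pos: [599.7, -181.1, 248.9]
eef_rot: [3.141, -0.0, -3.015]
wrist_force: [1.0, -0.4, -0.5]
finger_gap: 49.5
finger_force: 30.0
```

Run:
```python
from h import *
U=(599.7,-121.8,.126)
g=unit(U,(-8,-60,22)); go([g[0],g[1],123],U[2]+np.pi)
s=read_state(); print(s["eef_pos"],s["finger_gap"],s["finger_force"]); snap("wrist","w11")
```

```text
slide [-0.0015 -0.005  -0.5036] dr [-0.0001 -0.0001 -0.0001] rows 3.0
[ 599.67742034 -181.06979874  248.90704793] 49.52901745658911 29.999822974205017
```

View pics/w11.png

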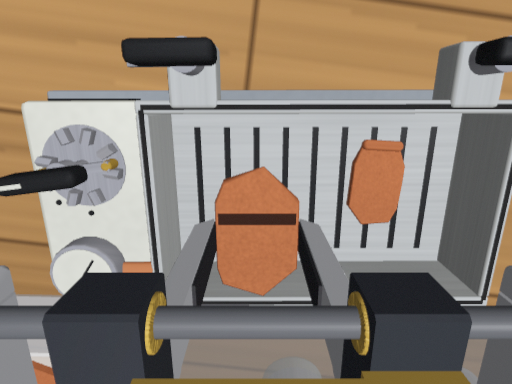

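The striped sherd is held over the right half. The first lies at (376,182) in the left half. Lower and release.

Emit:
carry_out(slide=[[0, 0, -0.14], [0, 0, -0.28], [0, 0, -0.4], [0, 0, -0.47], [0, 0, -0.506], [0, 0, -0.51], [0, 0, -0.51], [0, 0, -0.51]], dr=[[0, 0, 0], [0, 0, 0], [0, 0, 0], [0, 0, 0], [0, 0, 0], [0, 0, 0], [0, 0, 0], [0, 0, 0]], gripper=[0, 0, 0, 0, 0, 0, 0, 0])

```text
clock: 29.98
eef_pos: [599.9, -181.4, 122.2]
eef_rot: [-3.141, 0.001, -3.014]
wrist_force: [-0.3, 0.3, -0.8]
finger_gap: 49.7
finger_force: 30.0
```

Emit:
carry_out(slide=[[0, 0, 0], [0, 0, 0], [0, 0, 0], [0, 0, 0], [0, 0, 0], [0, 0, 0.15], [0, 0, 0.3], [0, 0, 0.45], [0, 0, 0.5], [0, 0, 0.5]], dr=[[0, 0, 0], [0, 0, 0], [0, 0, 0], [0, 0, 0], [0, 0, 0], [0, 0, 0], [0, 0, 0], [0, 0, 0], [0, 0, 0], [0, 0, 0]], gripper=[0, 72, 72, 72, 72, 72, 72, 72, 72, 72])

```text
clock: 30.82
eef_pos: [600.3, -182.7, 250.7]
eef_rot: [-3.139, 0.006, -3.015]
wrist_force: [0.1, 0.2, -0.2]
finger_gap: 67.8
finger_force: 0.0
```

Run:
```python
from h import *
s=read_state(); print(s["eef_pos"],s["finger_gap"]); m=snap("wrist","w12");U=(599.7,-121.8,.126)
h=cv2.cvtColor(cv2.imread("pics/w12.png"),cv2.COLOR_BGR2HSV)
mk=cv2.morphologyEx(cv2.inRange(h,(4,140,80),(14,255,255)),cv2.MORPH_CLOSE,np.ones((9,9)))
for c in cv2.findContours(mk,0,2)[0]:
  if cv2.contourArea(c)>800:
    b=cv2.boxPoints(cv2.minAreaRect(c));W=np.array([ray("wrist",q,32,m)[:2] for q in b]);d=W.mean(0)-U[:2]
    print(np.linalg.norm(W[0]-W[1]),np.linalg.norm(W[1]-W[2]),"unit",np.cos(.126)*d[0]+np.sin(.126)*d[1],-np.sin(.126)*d[0]+np.cos(.126)*d[1])
```

```text
[ 600.26916156 -182.73962887  250.71156417] 67.75746957203096
86.28950716996535 49.24084670732091 unit -8.483701486447266 59.83570200460919
47.77787971224556 82.84991084791102 unit -9.830741361315823 -58.99617698694761
```

View pics/w12.png

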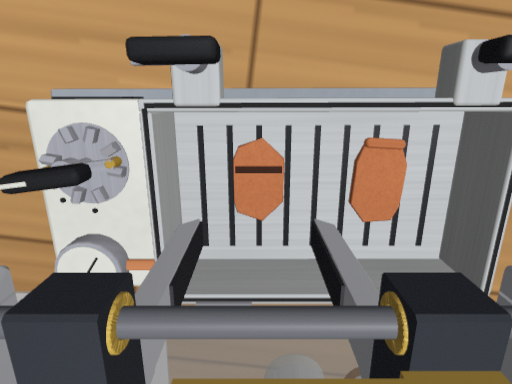

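Both sherds lie flat side by side, at unit (-8,60) and (-10,-59). Next, up and over to the lid bar.

Emit:
carry_out(slide=[[0, 0, 0.16], [0, 0, 0.32], [0, 0, 0.48], [0, 0, 0.64], [0, 0, 0.757], [0, 0, 0.757], [0, 0, 0.757], [0, 0, 0.757], [0, 0, 0.757], [0, 0, 0.757]], dr=[[0, 0, -0.01], [0, 0, -0.03], [0, 0, -0.05], [0, 0, -0.07], [0, 0, -0.09], [0, 0, -0.11], [0, 0, -0.13], [0, 0, -0.15], [0, 0, -0.15], [0, 0, -0.15]], gripper=[40, 40, 40, 40, 40, 40, 40, 40, 40, 40])

```text
clock: 31.7
eef_pos: [599.7, -182.5, 434.0]
eef_rot: [-3.14, -0.002, 2.329]
wrist_force: [0.2, -0.1, -0.1]
finger_gap: 37.7
finger_force: 0.0
```

Emit:
carry_out(slide=[[0.1, 0.1, 0], [0.2, 0.2, 0], [0.324, 0.295, 0], [0.324, 0.295, 0], [0.324, 0.295, 0], [0.324, 0.295, 0], [0.324, 0.295, 0], [0.324, 0.295, 0]], dr=[[0, 0, -0.1], [0, 0, -0.1], [0, 0, -0.1], [0, 0, -0.1], [0, 0, -0.1], [0, 0, -0.1], [0, 0, -0.1], [0, 0, -0.1]], gripper=[40, 40, 40, 40, 40, 40, 40, 40])

```text
clock: 32.37
eef_pos: [680.4, -108.9, 435.7]
eef_rot: [-3.141, -0.0, 1.703]
wrist_force: [0.1, -0.3, 0.1]
finger_gap: 37.2
finger_force: 0.0
```

Run:
```python
from h import *
s=read_state(); p=s["eef_pos"];print(p,s["eef_rot"],s["finger_gap"]); m=snap("wrist","w13")
for z in (305,313):print(proj("wrist",np.array([681.,-109,z]),m).round(0),proj("wrist",p+[0,0,z-p[2]],m).round(0))
```

```text
[ 680.36651303 -108.94849582  435.69441957] [-3.14134182e+00 -8.63281362e-05  1.70263579e+00] 37.22494461548595
[258. 216.] [257. 216.]
[258. 220.] [257. 220.]
```

View pics/w13.png

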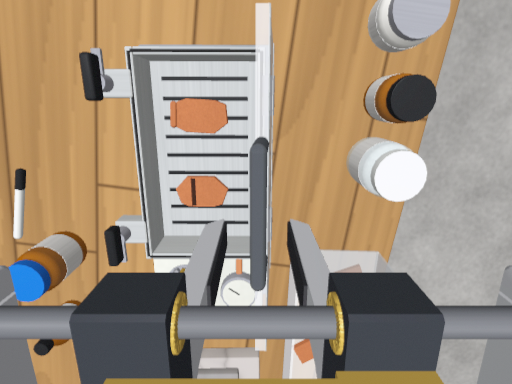

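The bar is at column 259, between the fingers. That makes 15 pictures viewed, one over the limit of 14, so I'll view no more and use numbers only.

Emit:
carry_out(slide=[[0.002, 0, -0.09], [0.002, 0, -0.18], [0.002, 0, -0.18], [0.002, 0, -0.18], [0.002, 0, -0.18], [0.002, 0, -0.18], [0.002, 0, -0.18]], dr=[[0, 0, 0], [0, 0, 0], [0, 0, 0], [0, 0, 0], [0, 0, 0], [0, 0, 0], [0, 0, 0]], gripper=[40, 40, 40, 0, 0, 0, 0], newtons=25)

```text
clock: 33.0
eef_pos: [681.0, -108.7, 392.3]
eef_rot: [3.14, 0.001, 1.697]
wrist_force: [0.3, 0.3, -0.3]
finger_gap: 14.5
finger_force: 0.0
```

Emit:
carry_out(slide=[[0, 0, 0], [0, 0, 0], [-0.043, -0.005, -0.004], [-0.087, -0.011, -0.008], [-0.13, -0.016, -0.015], [-0.173, -0.022, -0.026]], dr=[[0, 0, 0], [0, 0, 0], [0, 0, 0], [0, 0, 0], [0, 0, 0], [0, 0, 0]], gripper=[0, 0, 0, 0, 0, 0])

```text
clock: 33.5
eef_pos: [637.5, -114.1, 385.3]
eef_rot: [3.139, 0.001, 1.697]
wrist_force: [2.7, -0.1, 2.0]
finger_gap: 11.1
finger_force: 25.0
```

Emit:
carry_out(slide=[[-0.084, -0.01, -0.026], [-0.164, -0.02, -0.06], [-0.241, -0.03, -0.102], [-0.313, -0.039, -0.151], [-0.38, -0.048, -0.208], [-0.441, -0.055, -0.271], [-0.495, -0.062, -0.34], [-0.543, -0.068, -0.414], [-0.582, -0.073, -0.492], [-0.614, -0.077, -0.574]], dr=[[0, 0, 0], [0, 0, 0], [0, 0, 0], [0, 0, 0], [0, 0, 0], [0, 0, 0], [0, 0, 0], [0, 0, 0], [0, 0, 0], [0, 0, 0]], gripper=[0, 0, 0, 0, 0, 0, 0, 0, 0, 0])

```text
clock: 34.33
eef_pos: [483.6, -133.4, 240.8]
eef_rot: [3.141, 0.0, 1.697]
wrist_force: [6.7, 1.9, -0.8]
finger_gap: 11.5
finger_force: 25.0
```

Emit:
carry_out(slide=[[-0.013, -0.002, -0.042], [-0.024, -0.003, -0.085], [-0.032, -0.004, -0.128], [-0.039, -0.005, -0.171], [-0.042, -0.006, -0.215], [-0.045, -0.006, -0.245], [-0.045, -0.006, -0.255], [-0.045, -0.006, -0.255]], dr=[[0, 0, 0], [0, 0, 0], [0, 0, 0], [0, 0, 0], [0, 0, 0], [0, 0, 0], [0, 0, 0], [0, 0, 0]], gripper=[0, 0, 0, 0, 0, 0, 0, 0])

```text
clock: 35.0
eef_pos: [472.6, -134.8, 176.6]
eef_rot: [-3.14, -0.001, 1.697]
wrist_force: [-5.0, -0.3, -2.3]
finger_gap: 11.2
finger_force: 25.0
```

Emit:
carry_out(slide=[[0, 0, -0.006], [0, 0, -0.013], [0, 0, -0.013], [0, 0, -0.013]], dr=[[0, 0, 0], [0, 0, 0], [0, 0, 0], [0, 0, 0]], gripper=[0, 0, 0, 0])

```text
clock: 35.33
eef_pos: [472.6, -134.8, 174.2]
eef_rot: [-3.14, -0.001, 1.697]
wrist_force: [-7.2, 0.3, 1.1]
finger_gap: 11.5
finger_force: 25.0
```

Emit:
carry_out(slide=[[0, 0, -0.006], [0, 0, -0.006], [0, 0, -0.006], [0, 0, -0.006], [0, 0, -0.006], [0, 0, -0.006], [0, 0, 0.12], [0, 0, 0.24], [0, 0, 0.35], [0, 0, 0.35]], dr=[[0, 0, 0], [0, 0, 0], [0, 0, 0], [0, 0, 0], [0, 0, 0], [0, 0, 0], [0, 0, 0], [0, 0, 0], [0, 0, 0], [0, 0, 0]], gripper=[0, 0, 33, 33, 33, 33, 33, 33, 33, 33])

```text
clock: 36.17
eef_pos: [474.3, -135.3, 266.6]
eef_rot: [3.135, 0.004, 1.697]
wrist_force: [-0.1, 0.0, 1.3]
finger_gap: 30.9
finger_force: 0.0
```

Emit:
carry_out(slide=[[0, 0.2, 0], [-0.003, 0.405, 0], [-0.003, 0.405, 0], [-0.003, 0.405, 0], [-0.003, 0.405, 0]], dr=[[0, 0, 0], [0, 0, 0], [0, 0, 0], [0, 0, 0], [0, 0, 0]], gripper=[50, 50, 50, 50, 50])

```text
clock: 36.58
eef_pos: [472.3, -33.0, 261.1]
eef_rot: [-3.142, 0.0, 1.699]
wrist_force: [-0.2, 0.1, -0.4]
finger_gap: 46.9
finger_force: 0.0
```

```bash
python3 wing.py 134 471 -28 w14
```

```text
blob (255.0, 206.0) (74.0, 18.0) [ 246  169   19   75 1318] expected px [256. 211.]
ends [array([466.6,   2.2, 134. ]), array([473.5, -52.5, 134. ])] mid [470.  -25.2 134. ] dir 1.696 len 55.2
tcp [472.3 -33.  261.1] [-3.142  0.     1.699] clock 36.5833
```

Emit:
carry_out(slide=[[-0.004, 0, -0.08], [-0.004, 0, -0.15], [-0.004, 0, -0.213], [-0.004, 0, -0.213], [-0.004, 0, -0.213], [-0.004, 0, -0.213], [-0.004, 0, -0.213], [-0.004, 0, -0.213], [-0.004, 0, -0.213]], dr=[[0, 0, 0], [0, 0, 0], [0, 0, 0], [0, 0, 0], [0, 0, 0], [0, 0, 0], [0, 0, 0], [0, 0, 0], [0, 0, 0]], gripper=[50, 50, 50, 0, 0, 0, 0, 0, 0], newtons=30)

```text
clock: 37.38
eef_pos: [471.4, -34.0, 209.0]
eef_rot: [3.141, 0.001, 1.697]
wrist_force: [-3.9, -3.1, 7.0]
finger_gap: 20.2
finger_force: 30.0
```

Emit:
carry_out(slide=[[0, 0, 0], [0, 0, 0], [0, 0, 0], [0, 0, 0], [0, 0, 0], [0, 0, 0], [0, 0, 0], [0, 0, 0]], dr=[[0, 0, 0], [0, 0, 0], [0, 0, -0.015], [0, 0, -0.033], [0, 0, -0.05], [0, 0, -0.068], [0, 0, -0.085], [0, 0, -0.1]], gripper=[0, 0, 0, 0, 0, 0, 0, 0])

```text
clock: 38.05
eef_pos: [471.2, -33.9, 209.0]
eef_rot: [3.141, 0.0, 1.063]
wrist_force: [-5.5, -3.1, 8.3]
finger_gap: 20.4
finger_force: 30.0
```

Emit:
carry_out(slide=[[0, 0, 0], [0, 0, 0], [0, 0, 0], [0, 0, 0], [0, 0, 0], [0, 0, 0], [0, 0, 0], [0, 0, 0], [0, 0, 0], [0, 0, 0]], dr=[[0, 0, -0.018], [0, 0, -0.036], [0, 0, -0.054], [0, 0, -0.072], [0, 0, -0.09], [0, 0, -0.108], [0, 0, -0.126], [0, 0, -0.144], [0, 0, -0.144], [0, 0, -0.144]], gripper=[0, 0, 0, 0, 0, 0, 0, 0, 0, 0])

```text
clock: 38.88
eef_pos: [471.1, -33.7, 209.0]
eef_rot: [3.141, 0.0, 0.163]
wrist_force: [-6.9, -1.4, 7.7]
finger_gap: 20.3
finger_force: 30.0
```

Emit:
carry_out(slide=[[0, 0, 0], [0, 0, 0], [0, 0, 0], [0, 0, 0], [0, 0, 0.1], [0, 0, 0.2], [0, 0, 0.2]], dr=[[0, 0, 0], [0, 0, 0], [0, 0, 0], [0, 0, 0], [0, 0, 0], [0, 0, 0], [0, 0, 0]], gripper=[45, 45, 45, 45, 45, 45, 45])

```text
clock: 39.47
eef_pos: [472.4, -33.8, 262.2]
eef_rot: [3.14, -0.006, 0.164]
wrist_force: [0.2, -0.1, 0.7]
finger_gap: 42.4
finger_force: 0.0
```

```bash
python3 wing.py 134 474 -32 w15
python3 - <<'E'
from h import *
for y in(1.709,1.709-np.pi):go([496,-241.5,260],y); print(np.arctan2(-241.5,496)+np.pi/2-y)
E
```

```text
blob (256.0, 207.5) (73.0, 18.0) [247 171  19  74 790] expected px [256. 215.]
ends [array([505.6, -27.1, 134. ]), array([451.5, -35.9, 134. ])] mid [478.5 -31.5 134. ] dir 0.162 len 54.7
tcp [472.4 -33.8 262.2] [ 3.14  -0.006  0.164] clock 39.4667
slide [ 9.640e-02 -8.311e-01 -3.000e-04] dr [-0.0004  0.0006  0.2459] rows 12.4
-0.5913125560479386
slide [ 9.640e-02 -8.311e-01 -3.000e-04] dr [ 0.0006  0.0004 -0.2541] rows 12.8
2.5502800975418545
```

Emit:
carry_out(slide=[[0.03, -0.16, 0], [0.06, -0.32, 0], [0.095, -0.48, 0], [0.095, -0.64, 0], [0.095, -0.831, 0], [0.095, -0.831, 0], [0.095, -0.831, 0], [0.095, -0.831, 0], [0.095, -0.831, 0], [0.095, -0.831, 0]], dr=[[0, 0, 0.18], [0, 0, 0.18], [0, 0, 0.18], [0, 0, 0.18], [0, 0, 0.18], [0, 0, 0.18], [0, 0, 0.18], [0, 0, 0.18], [0, 0, 0.18], [0, 0, 0.18]], gripper=[50, 50, 50, 50, 50, 50, 50, 50, 50, 50])

```text
clock: 40.35
eef_pos: [494.8, -241.5, 256.9]
eef_rot: [-3.14, -0.0, 1.302]
wrist_force: [-0.4, 0.5, 0.3]
finger_gap: 47.0
finger_force: 0.0
```

Emit:
carry_out(slide=[[0, 0, 0], [0, 0, 0], [0, 0, 0], [0, 0, 0], [0, 0, 0], [0, 0, 0]], dr=[[0, 0, 0.066], [0, 0, 0.066], [0, 0, 0.066], [0, 0, 0.066], [0, 0, 0.066], [0, 0, 0.066]], gripper=[50, 50, 50, 50, 50, 50])

```text
clock: 40.85
eef_pos: [494.9, -241.3, 257.3]
eef_rot: [-3.141, -0.001, 1.708]
wrist_force: [0.8, -0.5, 0.1]
finger_gap: 47.3
finger_force: 0.0
```

```bash
python3 wing.py 134 496.5 -246 w16
```

```text
blob (261.5, 222.0) (74.0, 19.0) [ 252  185   20   75 1332] expected px [258. 226.]
ends [array([ 494.5, -215.7,  134. ]), array([ 502.3, -270.9,  134. ])] mid [ 498.4 -243.3  134. ] dir 1.711 len 55.8
tcp [ 494.9 -241.3  257.3] [-3.141e+00 -1.000e-03  1.708e+00] clock 40.85
```

Emit:
carry_out(slide=[[0.01, 0, -0.08], [0.01, 0, -0.15], [0.01, 0, -0.198], [0.01, 0, -0.198], [0.01, 0, -0.198], [0.01, 0, -0.198], [0.01, 0, -0.198], [0.01, 0, -0.198], [0.01, 0, -0.198]], dr=[[0, 0, 0], [0, 0, 0], [0, 0, 0], [0, 0, 0], [0, 0, 0], [0, 0, 0], [0, 0, 0], [0, 0, 0], [0, 0, 0]], gripper=[50, 50, 50, 0, 0, 0, 0, 0, 0])

```text
clock: 41.65
eef_pos: [498.0, -241.5, 209.6]
eef_rot: [3.139, 0.001, 1.709]
wrist_force: [4.8, 1.0, 2.6]
finger_gap: 20.1
finger_force: 30.0
```

Emit:
carry_out(slide=[[0, 0, 0], [0, 0, 0], [0, 0, 0], [0, 0, 0], [0, 0, 0], [0, 0, 0], [0, 0, 0], [0, 0, 0]], dr=[[0, 0, 0], [0, 0, 0], [0, 0, 0.015], [0, 0, 0.033], [0, 0, 0.05], [0, 0, 0.068], [0, 0, 0.085], [0, 0, 0.1]], gripper=[0, 0, 0, 0, 0, 0, 0, 0])

```text
clock: 42.32
eef_pos: [497.9, -241.6, 209.5]
eef_rot: [3.141, 0.002, 2.343]
wrist_force: [2.1, 0.8, 6.0]
finger_gap: 20.2
finger_force: 30.0
```

Emit:
carry_out(slide=[[0, 0, 0], [0, 0, 0], [0, 0, 0], [0, 0, 0], [0, 0, 0], [0, 0, 0], [0, 0, 0], [0, 0, 0], [0, 0, 0], [0, 0, 0]], dr=[[0, 0, 0.018], [0, 0, 0.036], [0, 0, 0.054], [0, 0, 0.072], [0, 0, 0.09], [0, 0, 0.108], [0, 0, 0.126], [0, 0, 0.143], [0, 0, 0.143], [0, 0, 0.143]], gripper=[0, 0, 0, 0, 0, 0, 0, 0, 0, 0])

```text
clock: 43.15
eef_pos: [497.8, -241.8, 209.6]
eef_rot: [-3.14, 0.001, -3.046]
wrist_force: [3.4, -1.2, 6.5]
finger_gap: 19.8
finger_force: 30.0
```

Emit:
carry_out(slide=[[0, 0, 0], [0, 0, 0], [0, 0, 0], [0, 0, 0], [0, 0, 0.1], [0, 0, 0.2], [0, 0, 0.2]], dr=[[0, 0, 0], [0, 0, 0], [0, 0, 0], [0, 0, 0], [0, 0, 0], [0, 0, 0], [0, 0, 0]], gripper=[45, 45, 45, 45, 45, 45, 45])

```text
clock: 43.73
eef_pos: [498.3, -241.9, 262.9]
eef_rot: [-3.138, 0.005, -3.047]
wrist_force: [0.6, -0.2, 0.9]
finger_gap: 42.3
finger_force: 0.0
```

```bash
python3 wing.py 134 499 -240.5 w17
python3 - <<'E'
from h import *
go([590.5,-334.3,260],1.862); 
# lid bar check: project bar for lid 0 and .05
U=(599.7,-121.8,.126)
E
```

```text
blob (256.9999694824219, 216.49996948242188) (72.99998474121094, 17.999996185302734) [ 248  180   19   74 1086] expected px [258. 216.]
ends [array([ 472.4, -243.6,  134. ]), array([ 528.2, -238.4,  134. ])] mid [ 500.3 -241.   134. ] dir -3.048 len 56.0
tcp [ 498.3 -241.9  262.9] [-3.138  0.005 -3.047] clock 43.7333
slide [ 0.3703 -0.3707 -0.0026] dr [ 6.000e-04  2.000e-04 -2.187e-01] rows 11.0
```

Emit:
carry_out(slide=[[0.12, -0.1, 0], [0.24, -0.2, 0], [0.379, -0.368, 0], [0.379, -0.368, 0], [0.379, -0.368, 0], [0.379, -0.368, 0], [0.379, -0.368, 0], [0.379, -0.368, 0], [0.379, -0.368, 0], [0.379, -0.368, 0]], dr=[[0, 0, -0.17], [0, 0, -0.17], [0, 0, -0.17], [0, 0, -0.17], [0, 0, -0.17], [0, 0, -0.17], [0, 0, -0.17], [0, 0, -0.17], [0, 0, -0.17], [0, 0, -0.17]], gripper=[50, 50, 50, 50, 50, 50, 50, 50, 50, 50])

```text
clock: 44.62
eef_pos: [592.0, -333.3, 257.1]
eef_rot: [-3.141, -0.002, 2.165]
wrist_force: [-0.6, 1.4, -0.7]
finger_gap: 47.0
finger_force: 0.0
```

Emit:
carry_out(slide=[[0, 0, 0], [0, 0, 0], [0, 0, 0], [0, 0, 0], [0, 0, 0], [0, 0, 0]], dr=[[0, 0, -0.049], [0, 0, -0.049], [0, 0, -0.049], [0, 0, -0.049], [0, 0, -0.049], [0, 0, -0.049]], gripper=[50, 50, 50, 50, 50, 50])

```text
clock: 45.12
eef_pos: [592.2, -333.4, 258.2]
eef_rot: [-3.141, -0.0, 1.864]
wrist_force: [-0.6, 0.9, -0.4]
finger_gap: 46.8
finger_force: 0.0
```

```bash
python3 wing.py 121 593 -338 w18
```

```text
blob (258.74639892578125, 214.0793914794922) (17.572765350341797, 74.37775421142578) [ 250  177   19   75 1128] expected px [256. 219.]
ends [array([ 586.8, -306. ,  121. ]), array([ 601.5, -363.2,  121. ])] mid [ 594.2 -334.6  121. ] dir 1.822 len 59.0
tcp [ 592.2 -333.4  258.2] [-3.141 -0.     1.864] clock 45.1167
```

Emit:
carry_out(slide=[[0.004, 0.01, -0.1], [0.004, 0.01, -0.2], [0.004, 0.01, -0.267], [0.004, 0.01, -0.267], [0.004, 0.01, -0.267], [0.004, 0.01, -0.267], [0.004, 0.01, -0.267], [0.004, 0.01, -0.267], [0.004, 0.01, -0.267]], dr=[[0, 0, -0.004], [0, 0, -0.004], [0, 0, -0.004], [0, 0, -0.004], [0, 0, -0.004], [0, 0, -0.004], [0, 0, -0.004], [0, 0, -0.004], [0, 0, -0.004]], gripper=[50, 50, 50, 50, 0, 0, 0, 0, 0], newtons=35)

```text
clock: 45.92
eef_pos: [593.3, -331.1, 193.0]
eef_rot: [3.141, 0.001, 1.835]
wrist_force: [-1.7, 0.3, 4.8]
finger_gap: 18.5
finger_force: 35.0
```

Emit:
carry_out(slide=[[0, 0, 0], [0, 0, 0], [0, 0, 0.02], [0, 0, 0.04], [0, 0, 0.06], [0, 0, 0.06], [0, 0, 0.06]], dr=[[0, 0, 0], [0, 0, 0], [0, 0, 0], [0, 0, 0], [0, 0, 0], [0, 0, 0], [0, 0, 0]], gripper=[0, 0, 0, 0, 0, 0, 0])

```text
clock: 46.5
eef_pos: [593.2, -331.0, 206.6]
eef_rot: [-3.141, -0.0, 1.835]
wrist_force: [3.4, -3.3, -9.6]
finger_gap: 18.5
finger_force: 35.0
```

Emit:
carry_out(slide=[[0, 0, 0.003], [0, 0, 0.003], [0, 0, 0.003], [0, 0, 0.003], [0, 0, 0.003], [0, 0, 0.003], [0, 0, 0.003], [0, 0, 0.003]], dr=[[0, 0, 0], [0, 0, 0.015], [0, 0, 0.033], [0, 0, 0.05], [0, 0, 0.068], [0, 0, 0.085], [0, 0, 0.1], [0, 0, 0.1]], gripper=[0, 0, 0, 0, 0, 0, 0, 0])

```text
clock: 47.17
eef_pos: [592.4, -331.6, 206.8]
eef_rot: [-3.14, -0.002, 2.469]
wrist_force: [-2.5, -7.1, -9.7]
finger_gap: 18.4
finger_force: 35.0
```

Run:
```python
from h import *
s=read_state();print(s["eef_pos"],s["eef_rot"],s["wrist_force"],s["moment"],s["finger_gap"])
```

```text
[ 592.4497699  -331.57651976  206.76724743] [-3.13977544e+00 -1.69171396e-03  2.46920498e+00] [-2.47471019 -7.0948403  -9.67569626] [-1.44102513  0.43657671 -0.00550082] 18.442355166188854
```

Emit:
carry_out(slide=[[0, 0, 0], [0, 0, 0], [0, 0, 0], [0, 0, 0], [0, 0, 0], [0, 0, 0], [0, 0, 0], [0, 0, 0], [0, 0, 0], [0, 0, 0]], dr=[[0, 0, 0.018], [0, 0, 0.036], [0, 0, 0.054], [0, 0, 0.072], [0, 0, 0.09], [0, 0, 0.108], [0, 0, 0.1265], [0, 0, 0.1265], [0, 0, 0.1265], [0, 0, 0.1265]], gripper=[0, 0, 0, 0, 0, 0, 0, 0, 0, 0])

```text
clock: 48.0
eef_pos: [592.1, -332.7, 207.0]
eef_rot: [-3.139, -0.003, -3.026]
wrist_force: [-2.8, -13.5, -8.7]
finger_gap: 18.4
finger_force: 35.0
```

Emit:
carry_out(slide=[[0, -0.004, 0], [0, -0.004, -0.03], [0, -0.004, -0.06], [0, -0.004, -0.064], [0, -0.004, -0.064]], dr=[[0, 0, 0], [0, 0, 0], [0, 0, 0], [0, 0, 0], [0, 0, 0]], gripper=[0, 0, 0, 0, 0])

```text
clock: 48.42
eef_pos: [592.5, -333.0, 191.5]
eef_rot: [-3.14, -0.002, -3.026]
wrist_force: [-2.2, -8.6, -5.9]
finger_gap: 19.2
finger_force: 35.0
```

Emit:
carry_out(slide=[[0, 0, 0], [0, 0, 0], [0, 0, 0], [0, 0, 0], [0, 0, 0], [0, 0, 0.1], [0, 0, 0.2], [0, 0, 0.27], [0, 0, 0.27], [0, 0, 0.27]], dr=[[0, 0, 0], [0, 0, 0], [0, 0, 0], [0, 0, 0], [0, 0, 0], [0, 0, 0], [0, 0, 0], [0, 0, 0], [0, 0, 0], [0, 0, 0]], gripper=[50, 50, 50, 50, 50, 50, 50, 50, 50, 50])

```text
clock: 49.25
eef_pos: [593.4, -331.8, 259.7]
eef_rot: [-3.141, 0.001, -3.025]
wrist_force: [0.3, 0.3, -0.1]
finger_gap: 47.1
finger_force: 0.0
```

```bash
python3 wing.py 121 595 -332 w19
python3 - <<'E'
from h import *
m=camera_model("top"); camera("top")
im=camera("top")[:,:,::-1].copy();U=(599.7,-121.8,.126)
# dark wings/bar in top view: angles
mk=(im.max(2)<45).astype(np.uint8)
for n,p in(("camL",(-113,105,134)),("camR",(-113,-105,134))):
    u=proj("top",unit(U,p)).astype(int);w=np.zeros_like(mk);w[u[1]-16:u[1]+16,u[0]-10:u[0]+10]=1
    q=np.argwhere(mk*w)[:,::-1].astype(np.float32);print(n,u,len(q),cv2.minAreaRect(q) if len(q)>5 else "")
h=cv2.cvtColor(im,cv2.COLOR_BGR2HSV);bar=(h[:,:,2]<100).astype(np.uint8)
for th in(0,.05,.1):
    x=90-220*np.cos(th)-5*np.sin(th)*0;z=95+220*np.sin(th);u=proj("top",unit(U,(x,0,z)));print("lid",th,u.round(1))
c=int(u[0]);print("dark rows",[ (r,int(h[r,c,2])) for r in range(int(u[1])-8,int(u[1])+16)])
E
```

```text
blob (254.5, 213.0) (74.0, 17.0) [246 176  18  75 927] expected px [255. 213.]
ends [array([ 566.7, -335.7,  121. ]), array([ 625.3, -329. ,  121. ])] mid [ 596.  -332.4  121. ] dir -3.028 len 59.0
tcp [ 593.4 -331.8  259.7] [-3.141e+00  1.000e-03 -3.025e+00] clock 49.25
camL [287 191] 97 ((289.89306640625, 194.1827392578125), (22.17314338684082, 14.36686897277832), 41.633541107177734)
camR [360 184] 78 ((356.72021484375, 184.2130126953125), (7.3302693367004395, 31.063518524169922), 32.7352294921875)
lid 0 [322.3 196.3]
lid 0.05 [322.9 195.5]
lid 0.1 [323.5 194.5]
dark rows [(186, 111), (187, 120), (188, 142), (189, 147), (190, 129), (191, 162), (192, 172), (193, 124), (194, 74), (195, 69), (196, 66), (197, 101), (198, 169), (199, 184), (200, 174), (201, 169), (202, 174), (203, 173), (204, 176), (205, 181), (206, 173), (207, 170), (208, 174), (209, 174)]
```

```bash
python3 -c "
from cell import *
print(sign_off())"
```

```text
the job is handed in; nothing more can be done
None
```

The job is handed in at about 49 s, but I don't know the verdict because sign-off returned none. Both sherds are flat in the chamber, the lid is shut, both cams are locked and the valve is back in the pump notch, all by my own measurements; I viewed 15 pictures, one over the limit of 14.

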